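# Open the drop-front materials station onto its two slide-out supports

### The job

Open the fold-down worktop of the grey materials station: first, with the white flap still shut, pull both slide-out supports fully out. Then ease the flap about half open, let go so that it stands there by itself, take hold of it again another way (its top edge serves for the first hold, the knob on its inner face for the second) and lower it gently, without letting it drop or pressing hard, until it lies level on both supports. Leave the jars, bottle and glass slab around the station where they are.

Things in the scene. Friction and masses are not known exactly. Their poses are not given: they have to be found in the camera images.
- station: Grey bench-top station, fixed: 170 deep (x), 304 wide (y), 205 high. Origin: centre of its underside; x to its back, y to its left, z up. Front face at x -85, shut above a 60 high plinth by a white flap; cheeks at y +-140 to 152. A top shelf and bays with bottles fill only x > +24: between x -73 and +20, above z 66, behind the flap it is empty but for the flap's knob.
- support_l (a joint): How far the left slide-out support (station y = +88.5 mm) is out, m: 0 = home, 0.075 = at its stop. Slides along the station's -x with under 5 N of drag and stays where left. Aluminium bar 20 wide, 28 high, its top at z = 60 mm, with a steel pull knob on its front end.
- support_r (a joint): The same for the right support (y = -88.5 mm).
- support_l_knob (a point): Centre of the head of the left support's pull knob: round head 19 mm across, 16 long, on a 10 mm stem, axis along the station's x, 43 mm above the worktop; 33 mm in front of the station's front when home. Frame as the station's. The shut flap stands right behind it, so a gripper held upright strikes the flap: come in tilted, leaning back to the robot by 25 to 40 degrees.
- support_r_knob (a point): The same on the right support.
- flap (a joint): Flap angle, rad: 0 = shut (upright), 1.571 = level on the supports; limit 2.0. Grows as the top edge comes down to the robot. About 0.5 kg. The stiff hinge holds the flap still anywhere up to about 0.7 rad; let go further down it falls by itself.
- flap_hinge (a point): Middle of the flap's hinge line: 79 mm in front of the station's origin, 66 mm above the worktop; the line runs along the station's y. Frame as the station's.
- flap_edge (a point): Middle of the flap's free edge, 147 mm from the hinge line, half-way through its thickness. The flap is a flat white board 262 wide, 12 thick, with its mid-plane through the hinge line; its plain edge can be pinched across the 12 mm. This frame turns with the flap: z from hinge to edge, x out of the inner face (back when shut, up when open), y along the hinge.
- flap_knob (a point): Centre of the head of the knob on the flap's inner face: round head 19 mm across, 16 long, on a 10 mm stem, square to the face, 92 mm from the hinge line, mid-width; head centre 30 mm from the board's mid-plane (top of the head 32 mm above the inner face). Inside the station when shut, on top when open. Frame as flap_edge's.
- small_jar: Bystander, loose: small jar with a white lid, 31 mm across, 32 high, on the worktop in front of the station, to the left. Origin at the centre of its underside. To be left alone.
- gel_jar: Bystander, loose: dark-capped jar with a blue label, 39 mm across, 81 mm high, on the worktop right of the station. Origin at the centre of its underside. To be left alone.
- glass_slab: Bystander, loose: flat glass mixing slab, 78 x 105 x 10 mm, lying on the worktop in front of the station. Origin at the centre of its underside. To be left alone.
- dropper_bottle: Bystander, loose: brown glass dropper bottle, 34 mm across, 109 mm high, on the worktop right of the station. Origin at the centre of its underside. To be left alone.

How it is judged:
By the outcome, as a careful person would: the job done as asked, in the order asked, and still so for the second after the job is handed in, with the robot touching nothing.
It also fails if it takes over 72 s, if anything falls off the work surface, if the arm or the gripper's body presses on something with over 40 N, if the wrist force passes 120 N, or if a joint passes its speed limit or range.

### The arm

A 6-joint arm with a two-finger parallel gripper is mounted at the origin on a cart in front of the work surface, level with it; the furniture and walls round the work are solid. World frame = base frame: x ahead of the robot, y to its left, z up, the work surface at z = 0. Lengths are in m, angles in rad, forces in N, time in s.
With the tool pointing down it reaches from about 0.375 to 0.975 m from the base axis. Payload 3.8 kg.
Tool frame: the origin (TCP) lies midway between the tips of the shut fingers; the grasp point (between the pads) lies 19 mm behind it; z points along the fingers, y is the direction in which the jaws open and shut (so a half turn about z gives the same grasp; the last joint's range is limited). The gripper opens to 88 mm and grips with 3 to 60 N. Pads are 18 mm wide; open, the fingers measure 123 mm over their backs; the gripper's body (75 mm by 187 mm) begins 45 mm behind the grasp point.
Start: joints at [-1.341, 0.264, 1.604, -0, 1.274, -0.037], TCP at [0.178, -0.651, 0.239] pointing down, gripper open.
Joint ranges: [-2.63, 2.63], [-0.94, 2.18], [0.31, 2.57], [-1.31, 4.45], [0, 2.66], [-2.55, 2.55]. Speed limits (rad/s): [2.57, 2.57, 3.14, 3.14, 3.14, 3.14].

### API

Orientations are given as a rotation vector (axis times angle).
In Python, from bench import env gives the robot as it stands. The module is installed in compiled form; this text tells all that it offers.
- The arm moves only by the shell command python3 -m inch 'ROWS' [FORCE]. ROWS is JSON, one flat list of numbers, 5 for each row, row after row: the shift along the world's x, y, z in units of 30 mm (1.0 is 30 mm), then the turn about the world's z in units of 6 degrees (1.0 is 6 degrees), then the closure, from -1 (fully open) to 1 (shut). A call has 1 to 12 rows; each row is the pose to reach, as a shift and turn from the pose measured when the call began; what a row does not reach only later rows make up. A row lasts 1/10 s, in which the tool goes at most 50 mm and 8.59 degrees, less where a joint would pass 70% of its speed; a pose out of reach is approached as far as the arm can. A call with a gripper value outside its range is refused whole. The fingers move at their own pace and stop on an object; FORCE is the grip in N (left out, the last holds). Time passes only in rows, so rows that repeat a pose let the fingers close. It gives the time, the measured TCP pose, the force and the opening at its end, in the units of the state.
- env.sense(): the state, without advancing time (a new reading comes with each control period).
- env.get_image(name): name is "scene" or "top" or "wrist"; returns the picture (480x640x3 uint8, blue, green, red); there is no depth.
- env.calibration(name): a dict with "mtx" (3x3 intrinsics, pixels), "distortion" ([k1, k2, p1, p2, k3] as OpenCV has them; the pictures are not rectified), "rvec" (rotation vector, rad) and "tvec" (3), from world to camera coordinates, as OpenCV has them; the wrist camera has in their place "mount" (4x4, takes a point from camera to tool coordinates, whose origin is the TCP and whose axes are the flange's). Camera axes: x right, y down, z forward; pixel columns grow to the right and rows downward; lengths in m; the calibration is good to about 2 mm. A picture is of the moment at which its call begins: read the wrist's pose just before it. calibration takes no time and is no camera call.
- env.sign_off(): hands the job in, once; it reports no verdict.
The state is a dict: "t": time; "joints": joint angles; "qvel": joint speeds; "effort": joint torques, N m; "ee_pos": TCP position; "tool_rot": TCP orientation; "force": force on the tool from outside, world axes, zero at the start; "torque": the same for the moment, N m; "width": opening from 0.0 (shut) to 1.0 (fully open).
Only numpy, scipy, OpenCV 4.12 (cv2) and the standard library are available. Lean on these libraries where they do the work, as an engineer would, in place of code of your own. Each camera call takes 0.05 s, during which the arm holds its last target.

## Working session

There is one attempt and no reset: what is moved stays moved. The work goes in short steps, Python scripts to look and compute and a shell command to move; the robot and the scene stay as the last step left them, time stands still between calls to the robot, and variables do not carry over. Pictures are saved under pics/ and viewed, and the job is handed in when it is done.

```bash
ls -la; mkdir -p pics
cat > h.py <<'E'
import cv2, numpy as np
from bench import env
def snap(n,f):
    s=env.sense(); im=env.get_image(n); cv2.imwrite(f'pics/{f}.png',im); return s,im
E
python3 - <<'E'
from h import *
s=env.sense()
for k,v in s.items(): print(k,np.round(v,4))
for n in ("scene","top","wrist"):
    snap(n,n+'0'); c=env.calibration(n); print(n,{k:np.round(v,4).tolist() for k,v in c.items()})
print(env.sense()['t'])
E
```

```text
total 12
drwxr-xr-x  3 agent agent 4096 Dec  7 15:46 .
drwxr-xr-x 23 root  root  4096 Dec  7 15:46 ..
drwxr-xr-x  2 agent agent 4096 Dec  7 15:46 pics
t 0.0
joints [-1.3409  0.2648  1.6053 -0.      1.2737 -0.0369]
qvel [-0.0013  0.0019  0.001   0.0015  0.0002  0.001 ]
effort [-2.40000e-03 -5.02118e+01 -3.56878e+01  7.25000e-02  2.94000e-02
 -2.00000e-04]
ee_pos [ 0.1778 -0.6504  0.2374]
tool_rot [-3.1115e+00 -4.1760e-01  3.0000e-04]
force [-0.1522  0.0537  1.2141]
torque [ 0.0441 -0.0132 -0.0284]
width 0.998
scene {'mtx': [[485.3973, 0.0, 327.1158], [0.0, 485.3973, 242.0753], [0.0, 0.0, 1.0]], 'distortion': [-0.039, 0.0, 0.0, 0.0, 0.0], 'rvec': [0.0017, 3.0211, -0.8372], 'tvec': [0.5317, 0.0586, 1.1621]}
top {'mtx': [[468.7135, 0.0, 313.362], [0.0, 468.7135, 236.6116], [0.0, 0.0, 1.0]], 'distortion': [-0.0656, 0.0, 0.0, 0.0, 0.0], 'rvec': [2.1463, -2.1126, 0.1852], 'tvec': [0.0529, 0.563, 1.0978]}
wrist {'mtx': [[399.4911, 0.0, 321.9419], [0.0, 399.4911, 228.7549], [0.0, 0.0, 1.0]], 'distortion': [-0.0835, 0.0, 0.0, 0.0, 0.0], 'mount': [[0.0001, -0.9525, -0.3047, 0.0783], [1.0, 0.0001, 0.0001, -0.0008], [-0.0, -0.3047, 0.9525, -0.1458], [0.0, 0.0, 0.0, 1.0]]}
0.15
```

View pics/scene0.png

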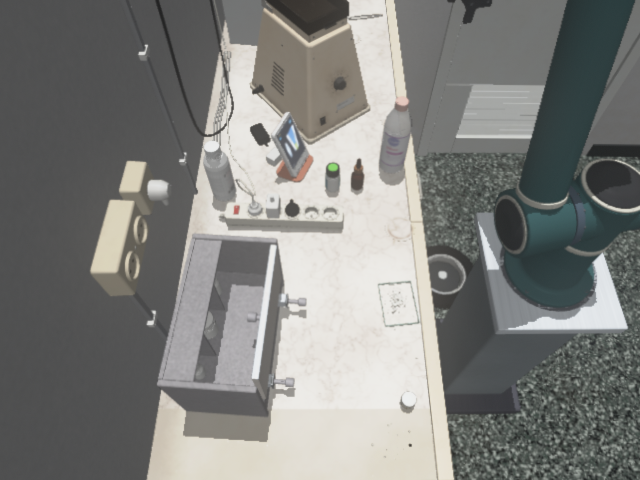

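View pics/top0.png

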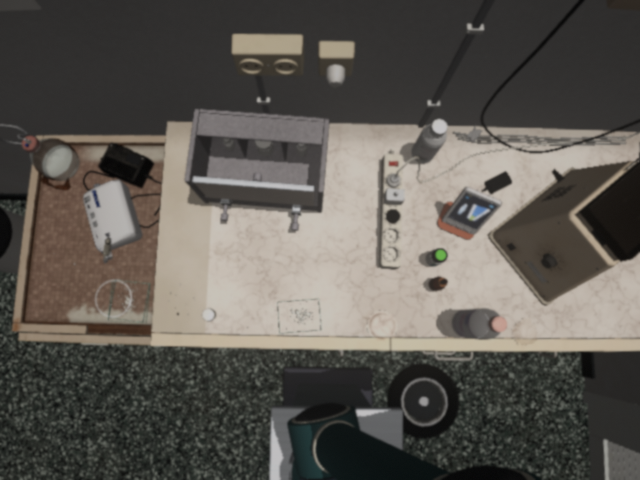

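View pics/wrist0.png

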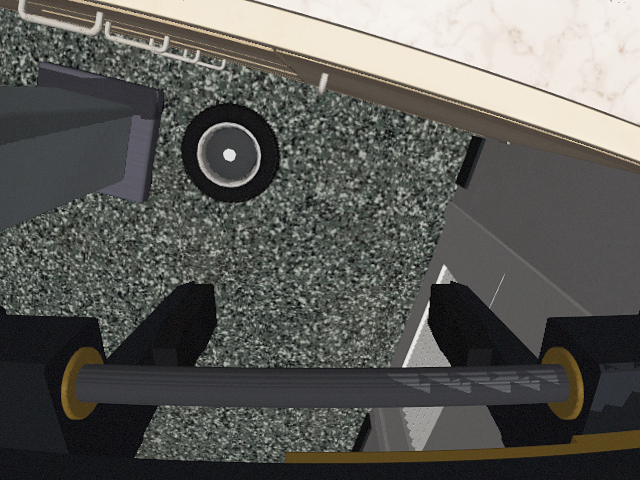

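Run:
```python
import cv2
a=cv2.imread('pics/scene0.png'); cv2.imwrite('pics/sc1.png',cv2.resize(a[220:420,150:350],(800,800))[:600] if 0 else cv2.resize(a[225:420,155:355],None,fx=3,fy=3,interpolation=2))
b=cv2.imread('pics/top0.png'); cv2.imwrite('pics/tc1.png',cv2.resize(b[95:245,180:340],None,fx=4,fy=4,interpolation=2))
```

```text
(no output)
```

View pics/sc1.png

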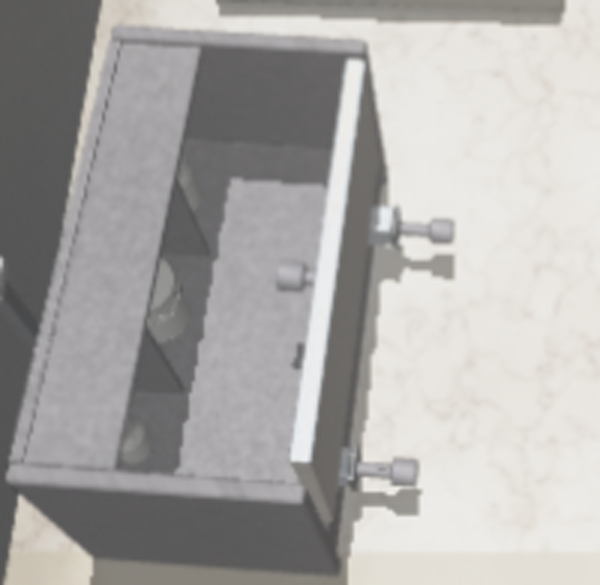

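View pics/tc1.png

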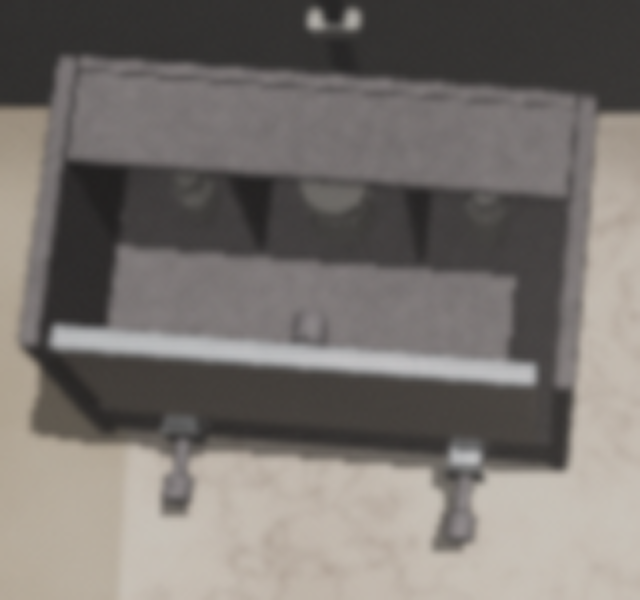

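```bash
cat >> h.py <<'E'
C={n:env.calibration(n) for n in("scene","top","wrist")}
def proj(n,P):
    c=C[n]; return cv2.projectPoints(np.float64(P).reshape(-1,3),np.float64(c['rvec']),np.float64(c['tvec']),np.float64(c['mtx']),np.float64(c['distortion']))[0][:,0]
def plane(n,uv,z):
    "pixel -> world point at height z"
    c=C[n]; R=cv2.Rodrigues(np.float64(c['rvec']))[0]; t=np.float64(c['tvec']).ravel()
    p=cv2.undistortPoints(np.float64(uv).reshape(-1,1,2),np.float64(c['mtx']),np.float64(c['distortion']))[:,0]
    d=np.c_[p,np.ones(len(p))]@R; o=-R.T@t
    return o+d*((z-o[2])/d[:,2])[:,None]
E
cat > fit.py <<'E'
from h import *
from scipy.optimize import least_squares
S=lambda u,v:(155+u/3,225+v/3); T=lambda u,v:(180+u/4,95+v/4)
obs=[]
def add(n,uv,p): obs.append((n,uv,p))
f=1e-3
fl={'rb':(-73,-131,213),'rf':(-85,-131,213),'lb':(-73,131,213),'lf':(-85,131,213),'kr':(-118,-88.5,43),'kl':(-118,88.5,43),
'RR':(85,-152,205),'FR':(-85,-152,205),'RL':(85,152,205),'FL':(-85,152,205)}
sc={'rb':(346,60),'rf':(366,63),'lb':(291,460),'lf':(313,463),'kr':(442,230),'kl':(404,471),'RR':(115,28),'FR':(366,42),'RL':(8,478),'FL':(305,492)}
tp={'lb':(52,325),'lf':(50,347),'rb':(537,366),'rf':(535,386),'kl':(177,488),'kr':(460,522),'RL':(60,57),'RR':(596,98),'FL':(22,345),'FR':(572,388)}
for k,v in sc.items(): add('scene',S(*v),fl[k])
for k,v in tp.items(): add('top',T(*v),fl[k])
def W(q,p):
    c,s=np.cos(q[2]),np.sin(q[2]); p=np.array(p)*f
    return np.array([q[0]+c*p[0]-s*p[1],q[1]+s*p[0]+c*p[1],p[2]])
def res(q): return np.concatenate([proj(n,W(q,p))[0]-uv for n,uv,p in obs])
r=least_squares(res,[.7,.1,0],loss='soft_l1')
print(r.x,np.degrees(r.x[2])); print(np.round(r.fun.reshape(-1,2),1).tolist())
for k in fl: print(k,np.round(W(r.x,fl[k]),4))
print('hinge',W(r.x,(-79,0,66)))
E
python3 fit.py
```

```text
[ 0.72419628  0.18864379 -0.06680478] -3.827631847369264
[[0.5, -1.7], [-0.0, -2.4], [-0.4, -0.8], [-0.6, -1.3], [-6.3, -1.0], [-2.1, -0.8], [0.5, -2.6], [1.5, -2.4], [-0.4, 0.3], [1.0, 2.9], [-0.8, 0.4], [-1.0, 0.3], [-0.7, -0.4], [-0.7, 0.1], [-0.2, -1.3], [-0.1, -4.0], [-1.7, 0.3], [-0.2, -0.0], [-2.6, 1.1], [-0.2, 1.3]]
rb [0.6426 0.0628 0.213 ]
rf [0.6306 0.0636 0.213 ]
lb [0.6601 0.3242 0.213 ]
lf [0.6481 0.325  0.213 ]
kr [0.6006 0.1082 0.043 ]
kl [0.6124 0.2848 0.043 ]
RR [0.7989 0.0313 0.205 ]
FR [0.6292 0.0427 0.205 ]
RL [0.8192 0.3346 0.205 ]
FL [0.6495 0.346  0.205 ]
hinge [0.6453725  0.19391745 0.066     ]
```

```bash
cat >> fit.py <<'E'
def res2(q):
    o=[]
    for n,uv,p in obs:
        p=list(p)
        if p[0]==-118: p[0]-=q[3+(p[1]>0)]*1e3
        o.append(proj(n,W(q,p))[0]-uv)
    return np.concatenate(o)
r=least_squares(res2,[.7,.1,0,0,0],loss='soft_l1')
print(r.x,np.degrees(r.x[2])); print(np.round(r.fun.reshape(-1,2),1).tolist())
q=r.x
for k in ('kr','kl'):
    p=list(fl[k]); p[0]-=q[3+(k=='kl')]*1e3; print(k,W(q,p))
for k in ('lb','rf'): print(k,W(q,fl[k]))
print('hinge',W(q,(-79,0,66)))
for n,uv,z in(('top',(208,314),.032),('top',(438,284),.105),('top',(438,257),.081),('top',(299,316),.005)): print(plane(n,uv,z))
E
python3 fit.py | tail -12
```

```text
hinge [0.6453725  0.19391745 0.066     ]
[ 0.72478445  0.18847627 -0.06638581  0.01299207  0.00435385] -3.8036269539753444
[[0.2, -1.8], [-0.4, -2.5], [-0.7, -0.9], [-0.9, -1.4], [-0.7, -0.7], [-0.2, -0.8], [0.1, -2.7], [1.2, -2.5], [-0.7, 0.2], [0.7, 2.8], [-0.7, 0.2], [-0.9, 0.0], [-0.6, -0.7], [-0.6, -0.2], [-0.4, 0.2], [-0.5, 0.8], [-1.6, 0.0], [-0.1, -0.3], [-2.5, 0.9], [-0.1, 1.0]]
kr [0.58821009 0.10886084 0.043     ]
kl [0.60857094 0.28489792 0.043     ]
lb [0.6606354  0.32403032 0.213     ]
rf [0.63128152 0.06340348 0.213     ]
hinge [0.64595846 0.1937169  0.066     ]
[[0.37044405 0.31446291 0.032     ]]
[[ 0.44622002 -0.22647133  0.105     ]]
[[ 0.51206969 -0.23464468  0.081     ]]
[[0.36992152 0.09430056 0.005     ]]
```

```bash
python3 -m inch '[0,0,1.6,0,-1, 0,0,3.2,0,-1, 0,0,4.8,0,-1, 0,0,6.4,0,-1, 0,0,8,0,-1, 0.5,1,9,1,-1, 1,2.2,9.5,2,-1, 1.5,3.5,10,3,-1, 2.2,4.8,10,4,-1, 3,6.2,10,5,-1, 3.8,7.6,10,6,-1, 4.6,9,10,7,-1]'
```

```text
t: 1.35
ee_pos: [0.3162, -0.3788, 0.5374]
tool_rot: [-2.753, -1.51, 0.001]
force: [0.3, 0.6, -0.0]
width: 0.998
```

```bash
python3 -m inch '[1,1.2,0,1.4,-1, 2,2.4,0,2.8,-1, 3,3.6,0,4.2,-1, 3.5,5.0,0,5.6,-1, 3.5,6.6,0,6.5,-1, 3.5,8.2,0,7,-1, 3.5,9.5,0,7.5,-1, 3.5,10,0,8,-1]'
python3 - <<'E'
from h import *
print(np.round(env.sense()['joints'],3)); snap('scene','s2')
E
```

```text
t: 2.15
ee_pos: [0.4207, -0.0757, 0.5377]
tool_rot: [-1.894, -2.505, 0.0]
force: [0.8, -0.7, -0.1]
width: 1.0
[-0.237 -0.245  1.582  0.     1.805 -0.513]
```

```bash
python3 -m inch '[0.5,0.4,1,1.4,-1, 1,1,2,2.8,-1, 1.5,1.5,3,4.2,-1, 2,2,4,5.6,-1, 2.5,2.5,5,7,-1, 3,2.6,6,8.4,-1, 3.5,2.6,7,9.8,-1, 4,2.6,8,11.2,-1, 4.5,2.6,9,12.4,-1, 5,2.6,10,12.4,-1, 5.5,2.6,11,12.4,-1, 6,2.6,12,12.4,-1]'
python3 - <<'E'
from h import *
s=env.sense(); print(np.round(s['joints'],3)); print(cv2.Rodrigues(s['tool_rot'])[0].round(3).tolist())
E
```

```text
t: 3.4
ee_pos: [0.5592, 0.0021, 0.8228]
tool_rot: [-0.008, 3.12, -0.001]
force: [-1.2, 0.1, 0.3]
width: 0.999
[-4.100e-02  3.790e-01  3.120e-01  1.000e-03  2.429e+00 -1.616e+00]
[[-1.0, -0.005, 0.022], [-0.005, 1.0, -0.0], [-0.022, -0.001, -1.0]]
```

```bash
python3 -m inch '[2,0,0,0,-1, 3,0,0,0,-1, 4,0,0,0,-1, 4,0,0,0,-1]'
python3 - <<'E'
from h import *
s=env.sense(); print(np.round(s['joints'],3)); print(cv2.Rodrigues(s['tool_rot'])[0].round(3).tolist())
E
```

```text
t: 3.8
ee_pos: [0.6436, 0.0017, 0.7733]
tool_rot: [-0.007, 3.092, -0.001]
force: [0.8, 0.4, -0.7]
width: 1.004
[-3.700e-02  4.630e-01  3.120e-01  2.000e-03  2.316e+00 -1.611e+00]
[[-0.999, -0.004, 0.05], [-0.004, 1.0, -0.0], [-0.05, -0.001, -0.999]]
```

```bash
python3 -m inch '[2,0,2,0,-1, 4,0,4,0,-1, 6,0,6,0,-1, 9,0,9,0,-1, 12,0,12,0,-1, 12,0,12,0,-1]'
python3 - <<'E'
from h import *
s=env.sense(); print(np.round(s['joints'],3)); print(cv2.Rodrigues(s['tool_rot'])[0].round(3).tolist())
E
```

```text
t: 4.4
ee_pos: [0.6742, 0.0014, 0.7591]
tool_rot: [-0.007, 3.061, -0.001]
force: [-0.1, 0.2, -0.8]
width: 1.004
[-0.036  0.487  0.311  0.003  2.263 -1.609]
[[-0.997, -0.004, 0.081], [-0.004, 1.0, -0.0], [-0.081, -0.001, -0.997]]
```

```bash
python3 -m inch '[12,0,24,0,-1, 12,0,24,0,-1]'
python3 - <<'E'
from h import *
s=env.sense(); print(np.round(s['joints'],3)); print(cv2.Rodrigues(s['tool_rot'])[0].round(3).tolist())
E
```

```text
t: 4.6
ee_pos: [0.665, 0.0013, 0.7749]
tool_rot: [-0.007, 3.03, -0.001]
force: [-1.4, -0.6, -0.2]
width: 1.002
[-0.037  0.464  0.311  0.005  2.255 -1.609]
[[-0.994, -0.004, 0.112], [-0.004, 1.0, -0.0], [-0.112, -0.001, -0.994]]
```

```bash
python3 -m inch '[24,0,40,0,-1, 24,0,40,0,-1]'; python3 -m inch '[12,0,24,0,-1]';python3 -m inch '[12,0,24,0,-1, 12,0,24,0,-1]'
```

```text
t: 4.8
ee_pos: [0.6628, 0.0012, 0.7865]
tool_rot: [-0.007, 2.995, -0.001]
force: [-0.4, 1.6, 0.5]
width: 1.004
t: 4.9
ee_pos: [0.6631, 0.0011, 0.7938]
tool_rot: [-0.007, 2.968, -0.001]
force: [-0.3, -0.6, -0.5]
width: 1.0
t: 5.1
ee_pos: [0.6565, 0.0011, 0.8087]
tool_rot: [-0.007, 2.933, -0.001]
force: [0.7, -0.2, 0.8]
width: 0.997
```

```bash
python3 -m inch '[20,0,20,0,-1]'; python3 -m inch '[20,0,20,0,-1]';python3 -m inch '[20,0,20,0,-1]';python3 -m inch '[20,0,20,0,-1]';python3 -m inch '[20,0,20,0,-1]'
python3 - <<'E'
from h import *
s=env.sense(); print(np.round(s['joints'],3)); print(cv2.Rodrigues(s['tool_rot'])[0].round(3).tolist())
E
```

```text
t: 5.2
ee_pos: [0.6684, 0.0011, 0.81]
tool_rot: [-0.007, 2.902, -0.002]
force: [-0.1, -0.2, -0.0]
width: 0.998
t: 5.3
ee_pos: [0.6826, 0.001, 0.81]
tool_rot: [-0.006, 2.87, -0.002]
force: [0.0, 0.4, -0.5]
width: 1.0
t: 5.4
ee_pos: [0.6958, 0.0009, 0.8109]
tool_rot: [-0.006, 2.839, -0.002]
force: [0.2, -0.4, -0.5]
width: 1.001
t: 5.5
ee_pos: [0.7088, 0.0009, 0.8124]
tool_rot: [-0.006, 2.808, -0.002]
force: [-0.2, 0.0, -0.5]
width: 1.006
t: 5.6
ee_pos: [0.7217, 0.0008, 0.8143]
tool_rot: [-0.006, 2.776, -0.002]
force: [0.2, -0.1, 0.3]
width: 1.001
[-0.04   0.433  0.311  0.015  2.032 -1.606]
[[-0.934, -0.004, 0.358], [-0.005, 1.0, -0.001], [-0.358, -0.002, -0.934]]
```

```bash
python3 -m inch '[14,0,24,0,-1]'; python3 -m inch '[14,0,24,0,-1]';python3 -m inch '[14,0,24,0,-1]';python3 -m inch '[14,0,24,0,-1]';python3 -m inch '[14,0,24,0,-1]';python3 -m inch '[14,0,24,0,-1]'
python3 - <<'E'
from h import *
s=env.sense(); print(np.round(s['joints'],3)); print(cv2.Rodrigues(s['tool_rot'])[0].round(3).tolist())
E
```

```text
t: 5.7
ee_pos: [0.7261, 0.0007, 0.8209]
tool_rot: [-0.006, 2.747, -0.002]
force: [0.3, -0.5, 0.4]
width: 1.002
t: 5.8
ee_pos: [0.7272, 0.0007, 0.8318]
tool_rot: [-0.006, 2.714, -0.002]
force: [0.4, -0.2, 0.0]
width: 0.999
t: 5.9
ee_pos: [0.73, 0.0007, 0.8423]
tool_rot: [-0.006, 2.678, -0.002]
force: [0.4, -0.2, -0.5]
width: 0.997
t: 6.0
ee_pos: [0.734, 0.0007, 0.8523]
tool_rot: [-0.006, 2.643, -0.002]
force: [-0.3, -0.8, -0.2]
width: 1.0
t: 6.1
ee_pos: [0.7387, 0.0007, 0.8621]
tool_rot: [-0.006, 2.607, -0.002]
force: [-0.3, -1.4, 1.3]
width: 0.998
t: 6.2
ee_pos: [0.7438, 0.0007, 0.8717]
tool_rot: [-0.006, 2.571, -0.003]
force: [0.4, -0.3, -0.9]
width: 0.999
[-0.043  0.388  0.311  0.024  1.871 -1.605]
[[-0.841, -0.004, 0.54], [-0.005, 1.0, -0.001], [-0.54, -0.003, -0.841]]
```

```bash
python3 -m inch '[-0.8,0.25,-1.4,-0.1,-1, -1.6,0.5,-2.8,-0.2,-1, -2.4,0.8,-4.2,-0.3,-1, -3.2,1.1,-5.6,-0.4,-1, -4,1.4,-7,-0.5,-1, -4.8,1.7,-8.4,-0.6,-1, -5.5,2,-9.8,-0.7,-1, -6.2,2.3,-11.2,-0.7,-1, -6.8,2.6,-12.7,-0.7,-1, -7.2,2.9,-14.3,-0.7,-1, -7.5,3.2,-15.9,-0.7,-1, -7.6,3.5,-17.5,-0.7,-1]';  python3 - <<'E'
from h import *
s=env.sense(); print(np.round(s['joints'],3)); print(cv2.Rodrigues(s['tool_rot'])[0].round(3).tolist())
E
```

```text
t: 7.4
ee_pos: [0.5178, 0.1016, 0.3696]
tool_rot: [0.088, 2.566, -0.028]
force: [1.3, 0.0, -0.0]
width: 1.004
[ 0.261 -0.424  2.104 -0.224  0.926 -1.155]
[[-0.838, 0.069, 0.542], [0.057, 0.998, -0.039], [-0.543, -0.002, -0.84]]
```

```bash
python3 -m inch '[0,0.1,-1.6,0,-1, 0,0.2,-3.2,0,-1, 0,0.3,-4.8,0,-1, 0,0.4,-6.2,0,-1, 0.1,0.4,-7.2,0,-1, 0.1,0.4,-7.2,0,-1]' 20;  python3 - <<'E'
from h import *
s,_=snap('wrist','w3'); snap('scene','s3'); print(np.round(s['joints'],3))
E
```

```text
t: 8.0
ee_pos: [0.5169, 0.1126, 0.1476]
tool_rot: [0.087, 2.576, -0.032]
force: [-0.3, 0.5, -0.1]
width: 1.0
[ 0.291 -0.221  2.382 -0.427  0.484 -0.883]
```

View pics/w3.png

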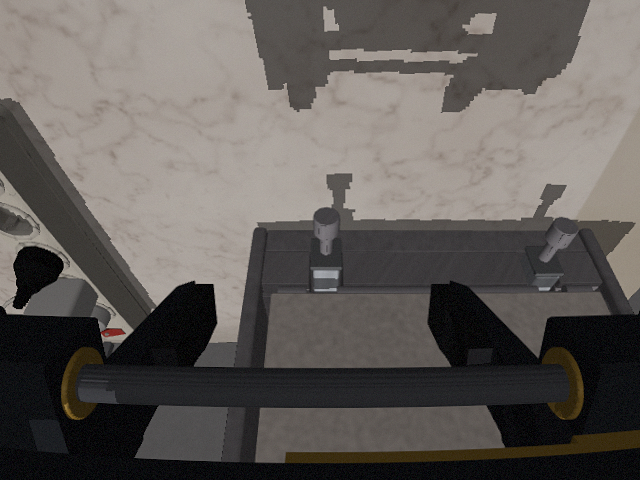

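View pics/s3.png

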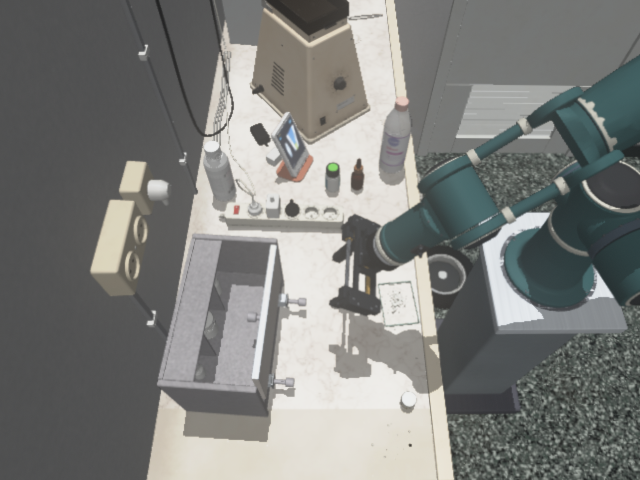

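```bash
cat > kin.py <<'E'
import numpy as np
from scipy.optimize import least_squares
from scipy.spatial.transform import Rotation as Ro
def fk(j,p):
    a0,h,L1,L2,e,Lt=p
    R1=Ro.from_euler('z',j[0]); R2=R1*Ro.from_euler('y',j[1]); R3=R2*Ro.from_euler('y',j[2])
    R4=R3*Ro.from_euler('z',j[3]); R5=R4*Ro.from_euler('y',j[4]); R6=R5*Ro.from_euler('z',j[5])
    P=R1.apply([a0,0,h])+R2.apply([0,0,L1])+R3.apply([e,0,L2])+R5.apply([0,0,Lt])
    return P,R6
D=[([-1.3409,.2648,1.6053,0,1.2737,-.0369],[.1778,-.6504,.2374]),
([-.237,-.245,1.582,0,1.805,-.513],[.4207,-.0757,.5377]),
([-.041,.379,.312,.001,2.429,-1.616],[.5592,.0021,.8228]),
([-.037,.463,.312,.002,2.316,-1.611],[.6436,.0017,.7733]),
([-.036,.487,.311,.003,2.263,-1.609],[.6742,.0014,.7591]),
([-.04,.433,.311,.015,2.032,-1.606],[.7217,.0008,.8143]),
([-.043,.388,.311,.024,1.871,-1.605],[.7438,.0007,.8717]),
([.261,-.424,2.104,-.224,.926,-1.155],[.5178,.1016,.3696]),
([.291,-.221,2.382,-.427,.484,-.883],[.5169,.1126,.1476])]
r=least_squares(lambda p:np.concatenate([fk(j,p)[0]-x for j,x in D]),[0,.3,.4,.4,0,.2])
P=r.x
lo=np.array([-2.63,-.94,.31,-1.31,0,-2.55]);hi=np.array([2.63,2.18,2.57,4.45,2.66,2.55])
# tool frame offset about z
R0=fk(D[-1][0],P)[1]; Rm=Ro.from_rotvec([.087,2.576,-.032]); OFF=(R0.inv()*Rm)
def ik(pos,R,q0):
    def f(q):
        x,Rq=fk(q,P); return np.r_[(x-pos)*10,((Rq*OFF).inv()*R).as_rotvec()]
    s=least_squares(f,np.clip(q0,lo+1e-3,hi-1e-3),bounds=(lo,hi)); return s.x,np.abs(s.fun).max()
E
python3 - <<'E'
from kin import *
print(P,np.abs(r.fun).max(),OFF.as_rotvec())
q=np.array(D[-1][0]);R=Rm
for pos in([.598,.108,.027],[.56,.11,.027],[.53,.112,.027],[.62,.284,.027],[.54,.29,.027],[.54,.29,.04]):
    s,e=ik(pos,R,q); print(pos,s.round(3),round(e,4))
for t in (35,25,20,15,10):
    Rt=Ro.from_euler('z',-3.8,degrees=True)*Ro.from_euler('y',180-t,degrees=True)
    for pos in([.53,.112,.027],[.54,.29,.027]):
        s,e=ik(pos,Rt,q); print(t,pos,s.round(3),round(e,4))
E
```

```text
[0.00596854 0.24291712 0.5064122  0.56420008 0.00233704 0.32396545] 0.025820941433812014 [-7.70350468e-04  3.41953305e-04  1.57123102e+00]
[0.598, 0.108, 0.027] [ 0.278  0.168  2.297 -0.938  0.233 -0.353] 0.0
[0.56, 0.11, 0.027] [ 0.309  0.108  2.37  -0.999  0.242 -0.265] 0.0
[0.53, 0.112, 0.027] [ 0.338  0.058  2.426 -1.034  0.254 -0.205] 0.0
[0.62, 0.284, 0.027] [ 0.587  0.317  2.098 -0.932  0.424 -0.11 ] 0.0
[0.54, 0.29, 0.027] [ 0.691  0.224  2.227 -0.995  0.46   0.047] 0.0
[0.54, 0.29, 0.04] [ 0.691  0.199  2.223 -0.948  0.476 -0.005] 0.0
35 [0.53, 0.112, 0.027] [ 0.346  0.056  2.452 -1.31   0.241  0.076] 0.0007
35 [0.54, 0.29, 0.027] [ 0.706  0.224  2.25  -1.14   0.457  0.2  ] 0.0
25 [0.53, 0.112, 0.027] [ 0.299  0.074  2.353 -0.473  0.339 -0.788] 0.0
25 [0.54, 0.29, 0.027] [ 0.638  0.228  2.167 -0.627  0.487 -0.345] 0.0
20 [0.53, 0.112, 0.027] [ 0.278  0.096  2.299 -0.281  0.431 -0.99 ] 0.0
20 [0.54, 0.29, 0.027] [ 0.606  0.242  2.12  -0.427  0.542 -0.557] 0.0
15 [0.53, 0.112, 0.027] [ 0.258  0.125  2.244 -0.165  0.53  -1.115] 0.0
15 [0.54, 0.29, 0.027] [ 0.575  0.263  2.071 -0.274  0.613 -0.721] 0.0
10 [0.53, 0.112, 0.027] [ 0.24   0.16   2.187 -0.09   0.63  -1.197] 0.0
10 [0.54, 0.29, 0.027] [ 0.546  0.29   2.021 -0.158  0.693 -0.844] 0.0
```

```bash
cat >> h.py <<'E'
def wproj(s,P):
    R=cv2.Rodrigues(np.float64(s['tool_rot']))[0]; t=np.float64(s['ee_pos'])
    M=np.float64(C['wrist']['mount']); p=(np.float64(P).reshape(-1,3)-t)@R; p=(p-M[:3,3])@M[:3,:3]
    return cv2.projectPoints(p,np.zeros(3),np.zeros(3),np.float64(C['wrist']['mtx']),np.float64(C['wrist']['distortion']))[0][:,0]
E
python3 - <<'E'
from h import *
s=env.sense(); print(wproj(s,[[.5882,.1089,.043],[.6086,.2849,.043]]))
print(s['ee_pos'])
E
```

```text
[[321.21038437 212.88588124]
 [555.47567341 220.9285016 ]]
[0.52091608 0.11371863 0.15395156]
```

```bash
python3 -m inch '[0.6,0,-1,0,-1, 0.9,-0.05,-1.4,0,-1, 0.9,-0.05,-1.4,0,-1, 0.9,-0.05,-1.4,0,-1]';  python3 - <<'E'
from h import *
s,im=snap('wrist','w4'); print(s['ee_pos'],s['qvel'].round(2) if hasattr(s['qvel'],'round') else s['qvel']); print(wproj(s,[[.5882,.1089,.043],[.5982,.1089,.043],[.6086,.2849,.043]]))
cv2.imwrite('pics/w4c.png',cv2.resize(im[120:340,220:640],None,fx=1.9,fy=1.9))
E
```

```text
t: 8.5
ee_pos: [0.5496, 0.1126, 0.1146]
tool_rot: [0.088, 2.563, -0.027]
force: [-0.7, 0.5, 0.4]
width: 1.0
[0.54957561 0.11256926 0.11461829] [ 0.   -0.01  0.01 -0.   -0.    0.01]
[[319.46794725 229.75484917]
 [320.66078931 239.90871409]
 [595.24925472 237.84471961]]
```

View pics/w4c.png

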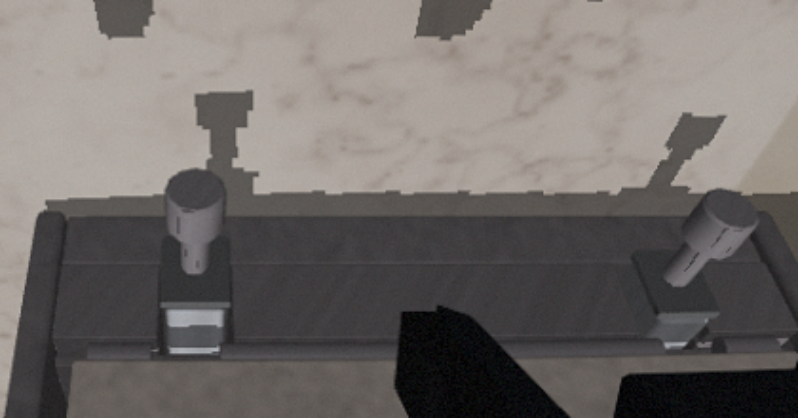

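```bash
python3 -m inch '[0.6,-0.05,-1,0,-1, 1.2,-0.1,-2,0,-1, 1.6,-0.12,-2.8,0,-1, 1.68,-0.12,-2.95,0,-1, 1.68,-0.12,-2.95,0,-0.3, 1.68,-0.12,-2.95,0,0.4, 1.68,-0.12,-2.95,0,1, 1.68,-0.12,-2.95,0,1, 1.68,-0.12,-2.95,0,1]' 25;  python3 - <<'E'
from h import *
s,im=snap('wrist','w5'); snap('scene','s5');print(s['joints'])
E
```

```text
t: 9.45
ee_pos: [0.6002, 0.1092, 0.0272]
tool_rot: [0.088, 2.561, -0.026]
force: [-0.6, -0.3, -0.0]
width: 0.57
[ 0.22871939  0.15981306  2.31350005 -0.97898032  0.19445733 -0.34940341]
```

View pics/w5.png

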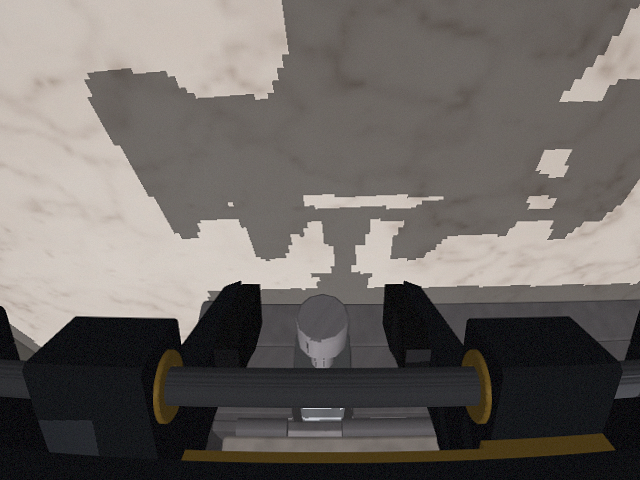

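Well centred (knob at 322,320); the fingers are still closing. Finish closing.

```bash
python3 -m inch '[0,0,0,0,1, 0,0,0,0,1, 0,0,0,0,1, 0,0,0,0,1, 0,0,0,0,1, 0,0,0,0,1]'; python3 -m inch '[-0.2,0.01,0,0,1, -0.4,0.03,0,0,1, -0.6,0.04,0,0,1, -0.6,0.04,0,0,1]' 30
```

```text
t: 10.15
ee_pos: [0.5999, 0.1093, 0.0267]
tool_rot: [0.088, 2.562, -0.026]
force: [-0.8, 0.7, 0.1]
width: 0.197
t: 10.55
ee_pos: [0.581, 0.1106, 0.0267]
tool_rot: [0.087, 2.562, -0.026]
force: [-2.0, 0.9, 0.8]
width: 0.196
```

```bash
python3 -m inch '[-0.3,0.02,0,0,1, -0.6,0.04,0,0,1, -0.9,0.06,0,0,1, -1.2,0.08,0,0,1, -1.4,0.09,0,0,1, -1.5,0.1,0,0,1]'; python3 -m inch '[-0.1,0.01,0,0,1, -0.2,0.01,0,0,1, -0.2,0.01,0,0,1]'
```

```text
t: 11.15
ee_pos: [0.539, 0.1137, 0.0291]
tool_rot: [0.087, 2.557, -0.026]
force: [34.0, -6.3, -20.9]
width: 0.197
t: 11.45
ee_pos: [0.5371, 0.1138, 0.0315]
tool_rot: [0.088, 2.553, -0.027]
force: [30.3, -4.4, -20.8]
width: 0.204
```

```bash
python3 -m inch '[0.1,0,0,0,0.3, 0.1,0,0,0,0.2, 0.1,0,0,0,0, 0.1,0,0,0,0, -0.3,0,0.7,0,0, -0.7,0.1,1.4,0,0, -1.2,0.1,2.2,0,0, -1.2,0.1,2.4,0,0]'
python3 - <<'E'
from h import *
s,im=snap('wrist','w6'); print(s['ee_pos'])
E
```

```text
t: 12.25
ee_pos: [0.5005, 0.1173, 0.1054]
tool_rot: [0.088, 2.55, -0.025]
force: [0.8, 0.5, 0.4]
width: 0.5
[0.50051878 0.1172807  0.10537854]
```

View pics/w6.png

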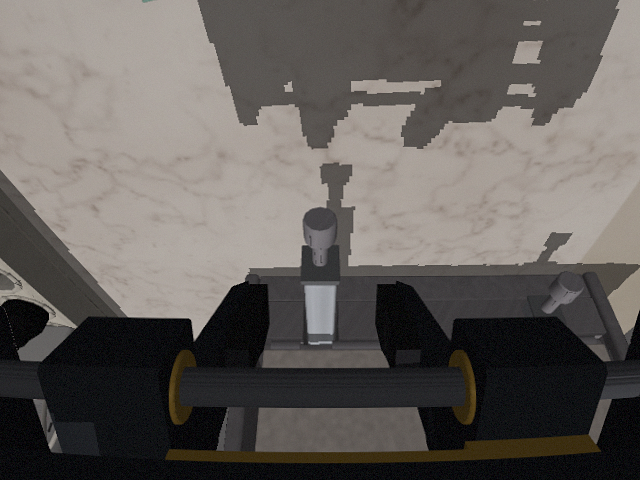

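```bash
python3 -m inch '[0.2,1.4,0,0,0, 0.6,2.8,0,0,0, 1.2,4.2,0,0,0, 2,5.4,0,0,0, 2.58,5.73,0,0,0, 2.58,5.73,0,0,0, 2.58,5.73,0,0,0]'
python3 - <<'E'
from h import *
s,im=snap('wrist','w7'); print(s['ee_pos'],s['joints']);print(wproj(s,[.6086,.2849,.043]))
print(cv2.Rodrigues(s['tool_rot'])[0].round(3).tolist())
E
```

```text
t: 13.0
ee_pos: [0.5785, 0.2885, 0.104]
tool_rot: [0.088, 2.551, -0.027]
force: [1.0, -0.1, -0.2]
width: 0.5
[0.57847178 0.28852809 0.10397529] [ 0.60816227  0.12930474  2.1575053  -0.79367046  0.51091146 -0.2563775 ]
[[318.33869085 233.61865832]]
[[-0.829, 0.069, 0.555], [0.057, 0.998, -0.039], [-0.556, -0.0, -0.831]]
```

View pics/w7.png

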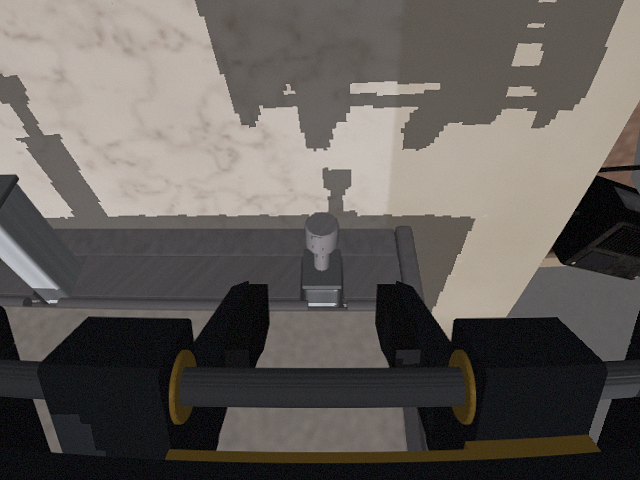

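```bash
python3 -m inch '[0.5,0,-1,0,0, 1,-0.05,-1.9,0,0, 1.3,-0.08,-2.45,0,0, 1.38,-0.08,-2.57,0,0, 1.38,-0.08,-2.57,0,0.5, 1.38,-0.08,-2.57,0,1, 1.38,-0.08,-2.57,0,1, 1.38,-0.08,-2.57,0,1, 1.38,-0.08,-2.57,0,1, 1.38,-0.08,-2.57,0,1]' 30;python3 -m inch '[-0.3,0.02,0,0,1, -0.6,0.04,0,0,1, -0.9,0.06,0,0,1, -1.2,0.08,0,0,1, -1.5,0.1,0,0,1, -1.8,0.12,0,0,1, -2.0,0.13,0,0,1, -2.0,0.13,0,0,1]'
```

```text
t: 14.05
ee_pos: [0.6199, 0.2855, 0.0282]
tool_rot: [0.089, 2.549, -0.028]
force: [-1.3, -2.5, 6.0]
width: 0.196
t: 14.85
ee_pos: [0.5589, 0.2896, 0.0283]
tool_rot: [0.088, 2.55, -0.027]
force: [-1.5, -2.2, 3.8]
width: 0.2
```

```bash
python3 -m inch '[-0.15,0.01,0,0,1, -0.3,0.02,0,0,1, -0.45,0.03,0,0,1, -0.45,0.03,0,0,1]'; python3 -m inch '[-0.15,0.01,0,0,1, -0.3,0.02,0,0,1, -0.3,0.02,0,0,1]'
```

```text
t: 15.25
ee_pos: [0.5488, 0.2903, 0.0297]
tool_rot: [0.088, 2.546, -0.029]
force: [23.6, -4.2, -10.9]
width: 0.201
t: 15.55
ee_pos: [0.5448, 0.2906, 0.0318]
tool_rot: [0.09, 2.541, -0.031]
force: [33.7, -5.5, -16.4]
width: 0.201
```

```bash
python3 -m inch '[0.15,0,0,0,0.3, 0.15,0,0,0,0.1, 0.15,0,0,0,0, 0.15,0,0,0,0, -0.3,0,0.7,0,0, -0.7,0.1,1.6,0,0, -1.2,0.1,2.6,0,-0.5, -1.5,0,4.0,0,-0.5, -1.8,-0.5,5.4,0,-0.5, -2,-1,6.9,0,-0.5, -2.3,-1.8,8.2,0,-0.5, -2.6,-2.5,9.5,0,-0.5]'
python3 - <<'E'
from h import *
s,im=snap('scene','s8'); print(s['ee_pos'],s['joints'])
cv2.imwrite('pics/s8c.png',cv2.resize(im[225:420,155:420],None,fx=3,fy=3,interpolation=2))
_,im=snap('top','t8');cv2.imwrite('pics/t8c.png',cv2.resize(im[95:245,180:340],None,fx=4,fy=4,interpolation=2))
E
```

```text
t: 16.75
ee_pos: [0.4653, 0.2152, 0.3181]
tool_rot: [0.087, 2.541, -0.03]
force: [0.2, -0.1, 0.4]
width: 0.746
[0.46534414 0.21517614 0.31808092] [ 0.62660074 -0.39273035  2.18511113 -0.47221034  0.92360722 -0.66891351]
```

View pics/s8c.png

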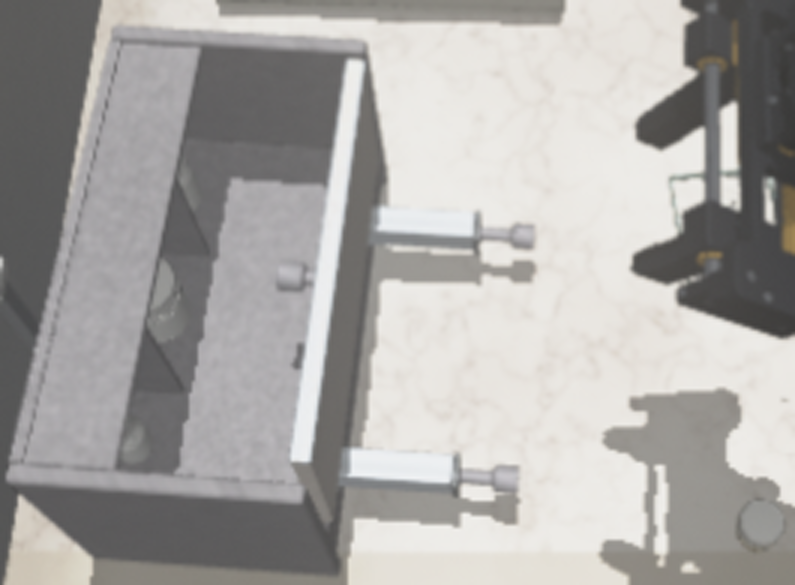

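View pics/t8c.png

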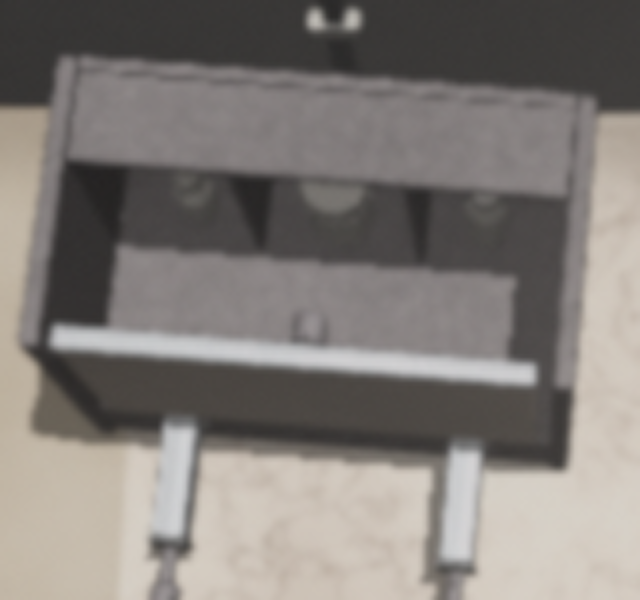

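Run:
```python
from h import *
q=[.72478,.188476,-.066386]
def W(p):
    c,s=np.cos(q[2]),np.sin(q[2]); p=np.array(p)*1e-3
    return np.array([q[0]+c*p[0]-s*p[1],q[1]+s*p[0]+c*p[1],p[2]])
for y in(-88.5,88.5):
  for d in (0,65,70,75): print(y,d,((proj('scene',W((-118-d,y,43)))[0]-[155,225])*3).round(1),((proj('top',W((-118-d,y,43)))[0]-[180,95])*4).round(1))
```

```text
-88.5 0 [422.3 226.9] [459.8 504.9]
-88.5 65 [510.8 232.3] [450.4 608.4]
-88.5 70 [517.7 232.7] [449.7 616.4]
-88.5 75 [524.5 233.1] [448.9 624.5]
88.5 0 [397.  468.2] [176.4 482.1]
88.5 65 [493.6 474.6] [164.3 584.9]
88.5 70 [501.  475.1] [163.3 592.9]
88.5 75 [508.5 475.6] [162.4 600.9]
```

```bash
python3 -m inch '[-0.2,-1.5,0,0,-0.5, -0.4,-3,0,0,-0.5, -0.6,-4.5,0,0,-0.5, -1,-6,0,0,-0.5, -1.5,-7.5,0,0,-0.5, -2.3,-8.2,0,0,-0.5, -3.5,-8.2,0,0,-0.5, -4.5,-8.2,0,0,-0.5, -6,-8.2,0,0,-0.5, -7.5,-8.2,0,0,-0.5]'
python3 - <<'E'
from h import *
s=env.sense(); print(s['ee_pos'],s['joints'])
print(cv2.Rodrigues(s['tool_rot'])[0].round(3).tolist())
E
```

```text
t: 17.85
ee_pos: [0.3287, -0.0448, 0.3303]
tool_rot: [0.091, 2.571, -0.009]
force: [0.1, -0.3, -1.0]
width: 0.749
[ 0.32867058 -0.04478013  0.33030715] [-0.41025522 -0.94368468  2.39741636  0.21054281  1.1574093  -1.94269805]
[[-0.84, 0.067, 0.538], [0.063, 0.998, -0.025], [-0.539, 0.013, -0.842]]
```

```bash
python3 -m inch '[-12,0.5,0,0,-0.5]'; python3 -m inch '[-12,0.5,0,0,-0.5]'; python3 -m inch '[-12,0.5,0,0,-0.5]';python3 - <<'E'
from h import *
s=env.sense(); print(s['ee_pos'],s['joints'])
print(cv2.Rodrigues(s['tool_rot'])[0].round(3).tolist())
E
```

```text
t: 17.95
ee_pos: [0.3136, -0.0546, 0.3342]
tool_rot: [0.085, 2.604, 0.008]
force: [-0.4, -0.9, -0.8]
width: 0.751
t: 18.05
ee_pos: [0.294, -0.0688, 0.3397]
tool_rot: [0.075, 2.634, 0.031]
force: [-0.6, -0.6, -0.1]
width: 0.748
t: 18.15
ee_pos: [0.2722, -0.0845, 0.3438]
tool_rot: [0.068, 2.653, 0.052]
force: [-0.2, -0.5, -0.7]
width: 0.748
[ 0.27222214 -0.08448871  0.34378606] [-0.86038533 -0.94390212  2.34879114  0.38430267  1.43341206 -2.37406956]
[[-0.883, 0.039, 0.469], [0.058, 0.998, 0.025], [-0.467, 0.049, -0.883]]
```

```bash
python3 -m inch '[1.3,0,0.8,0,-0.5, 2.6,0.5,1.6,0,-0.5, 3.8,1,2.6,-0.5,-0.5, 5,1.5,3.6,-1.5,-0.5, 6,2,4.8,-2.9,-0.5, 7,2.3,6,-4.3,-0.5, 8,2.6,7,-5.7,-0.5, 8,2.8,8,-7.1,-0.5, 8,2.8,9,-8.5,-0.5, 8,2.8,10,-9.9,-0.5, 8,2.8,10,-11.3,-0.5, 8,2.8,10,-12.7,-0.5]'; python3 -m inch '[0.2,0,0,-1.4,-0.5, 0.4,0,0,-2.8,-0.5, 0.6,0,0,-4.2,-0.5, 0.8,0,0,-5.6,-0.5, 1,0,0,-7,-0.5, 1.2,0,0,-8.4,-0.5, 1.4,0,0,-9.8,-0.5, 1.6,0,0,-11.2,-0.5, 1.8,0,0,-12.6,-0.5, 2,0,0,-14,-0.5, 2,0,0,-15.4,-0.5, 2,0,0,-16.8,-0.5]'
python3 - <<'E'
from h import *
s=env.sense(); print(s['ee_pos'],s['joints'])
print(cv2.Rodrigues(s['tool_rot'])[0].round(3).tolist())
E
```

```text
t: 19.35
ee_pos: [0.5128, 0.001, 0.644]
tool_rot: [1.628, 2.155, -0.346]
force: [-0.3, 0.2, 0.1]
width: 0.749
t: 20.55
ee_pos: [0.5743, 0.0017, 0.6414]
tool_rot: [2.976, 0.124, -0.741]
force: [1.2, 0.9, 0.4]
width: 0.755
[0.57427587 0.00171679 0.64141864] [ 0.00997362  0.427961    0.73449414 -0.1354113   2.46085301  1.41306603]
[[0.88, 0.096, -0.465], [0.061, -0.994, -0.09], [-0.471, 0.051, -0.881]]
```

```bash
python3 -m inch '[1.1,0,1.1,-1,-0.5, 2.2,0,2.2,-1.8,-0.5, 3.3,0,3.3,-1.8,-0.5, 4.4,0,4.4,-1.8,-0.5, 5.5,0,5.5,-1.8,-0.5]'; python3 -m inch '[16,0,20,0,-0.5]'; python3 -m inch '[16,0,20,0,-0.5]'; python3 -m inch '[16,0,20,0,-0.5]'
python3 - <<'E'
from h import *
s=env.sense(); print(s['ee_pos'],s['joints'])
print(cv2.Rodrigues(s['tool_rot'])[0].round(3).tolist())
E
```

```text
t: 21.05
ee_pos: [0.6138, 0.0022, 0.6861]
tool_rot: [3.024, -0.156, -0.732]
force: [0.4, 0.4, 0.7]
width: 0.751
t: 21.15
ee_pos: [0.6091, 0.0023, 0.6928]
tool_rot: [3.029, -0.154, -0.714]
force: [0.4, 0.8, -0.6]
width: 0.751
t: 21.25
ee_pos: [0.603, 0.0023, 0.701]
tool_rot: [3.034, -0.152, -0.694]
force: [-0.8, 0.1, -0.0]
width: 0.749
t: 21.35
ee_pos: [0.5979, 0.0021, 0.7079]
tool_rot: [3.039, -0.151, -0.676]
force: [-0.3, -0.4, 1.2]
width: 0.752
[0.59787064 0.00211319 0.70786068] [-0.02930163  0.6059377   0.31086287 -0.0336113   2.66245602  1.614554  ]
[[0.901, -0.089, -0.424], [-0.1, -0.995, -0.003], [-0.422, 0.045, -0.906]]
```

```bash
python3 -m inch '[20,0,6,0,-0.5]'; python3 -m inch '[20,0,6,0,-0.5]'; python3 -m inch '[20,0,10,0,-0.5]'; python3 -m inch '[20,0,10,0,-0.5]'
python3 - <<'E'
from h import *
s=env.sense(); print(s['ee_pos'],s['joints'])
print(cv2.Rodrigues(s['tool_rot'])[0].round(3).tolist())
E
```

```text
t: 21.45
ee_pos: [0.6019, 0.0024, 0.7025]
tool_rot: [3.037, -0.151, -0.691]
force: [-0.3, 0.2, 0.5]
width: 0.749
t: 21.55
ee_pos: [0.6094, 0.0026, 0.6925]
tool_rot: [3.032, -0.151, -0.714]
force: [0.6, 0.3, 0.8]
width: 0.75
t: 21.65
ee_pos: [0.6137, 0.0027, 0.6863]
tool_rot: [3.03, -0.152, -0.73]
force: [-0.5, 0.6, -0.8]
width: 0.752
t: 21.75
ee_pos: [0.6166, 0.0028, 0.6822]
tool_rot: [3.028, -0.152, -0.741]
force: [-0.6, 0.2, -0.0]
width: 0.753
[0.61664098 0.00282746 0.68222765] [-0.03000988  0.64780943  0.31124197 -0.02274968  2.66204634  1.62344773]
[[0.883, -0.09, -0.462], [-0.099, -0.995, 0.003], [-0.46, 0.043, -0.887]]
```

```bash
python3 -m inch '[-12,0,24,0,-0.5]'; python3 -m inch '[-12,0,24,0,-0.5]'; python3 -m inch '[0,0,24,0,-0.5]'; python3 -m inch '[0,0,24,0,-0.5]'
python3 - <<'E'
from h import *
s=env.sense(); print(s['ee_pos'],s['joints'])
print(cv2.Rodrigues(s['tool_rot'])[0].round(3).tolist())
E
```

```text
t: 21.85
ee_pos: [0.6045, 0.002, 0.698]
tool_rot: [3.037, -0.152, -0.701]
force: [1.1, -0.4, -0.7]
width: 0.747
t: 21.95
ee_pos: [0.5846, 0.0014, 0.7243]
tool_rot: [3.051, -0.151, -0.636]
force: [-0.2, 0.2, 0.8]
width: 0.751
t: 22.05
ee_pos: [0.5688, 0.001, 0.7436]
tool_rot: [3.062, -0.152, -0.584]
force: [-0.5, 0.8, 0.2]
width: 0.749
t: 22.15
ee_pos: [0.554, 0.0005, 0.7603]
tool_rot: [3.07, -0.152, -0.537]
force: [0.2, 0.0, 1.0]
width: 0.754
[5.53980889e-01 5.33403809e-04 7.60341847e-01] [-0.03440647  0.51450807  0.31119951 -0.03381676  2.66183919  1.60791047]
[[0.936, -0.092, -0.34], [-0.099, -0.995, -0.004], [-0.338, 0.037, -0.941]]
```

```bash
python3 -m inch '[-8,0,24,0,-0.5]'; python3 -m inch '[-8,0,24,0,-0.5]'; python3 -m inch '[-8,0,24,0,-0.5]'; python3 -m inch '[-8,0,24,0,-0.5]';  python3 -m inch '[-8,0,24,0,-0.5]'
python3 - <<'E'
from h import *
s=env.sense(); print(s['ee_pos'],s['joints'])
print(cv2.Rodrigues(s['tool_rot'])[0].round(3).tolist())
E
```

```text
t: 22.25
ee_pos: [0.5354, -0.0001, 0.7797]
tool_rot: [3.079, -0.152, -0.482]
force: [0.4, -0.1, -0.7]
width: 0.75
t: 22.35
ee_pos: [0.5153, -0.0008, 0.7995]
tool_rot: [3.087, -0.151, -0.425]
force: [0.9, 0.1, 1.2]
width: 0.747
t: 22.45
ee_pos: [0.4951, -0.0015, 0.8178]
tool_rot: [3.093, -0.151, -0.368]
force: [0.4, -0.2, 1.8]
width: 0.753
t: 22.55
ee_pos: [0.4747, -0.0022, 0.835]
tool_rot: [3.098, -0.15, -0.313]
force: [-0.5, -0.0, 0.3]
width: 0.751
t: 22.65
ee_pos: [0.4541, -0.003, 0.8512]
tool_rot: [3.102, -0.15, -0.259]
force: [0.4, -0.7, -0.0]
width: 0.75
[ 0.45408331 -0.00299702  0.8511703 ] [-0.04346039  0.33502177  0.31091785 -0.05202727  2.66195396  1.5798067 ]
[[0.982, -0.094, -0.167], [-0.098, -0.995, -0.017], [-0.165, 0.033, -0.986]]
```

```bash
python3 -m inch '[-8,0,24,0,-0.5]'; python3 -m inch '[-8,0,24,0,-0.5]'; python3 -m inch '[-8,0,24,0,-0.5]'
python3 - <<'E'
from h import *
s=env.sense(); print(s['ee_pos'],s['joints'])
print(cv2.Rodrigues(s['tool_rot'])[0].round(3).tolist())
E
```

```text
t: 22.75
ee_pos: [0.4335, -0.0038, 0.8662]
tool_rot: [3.105, -0.149, -0.207]
force: [-0.9, -0.0, -0.1]
width: 0.752
t: 22.85
ee_pos: [0.4129, -0.0046, 0.8802]
tool_rot: [3.107, -0.149, -0.156]
force: [-0.4, 0.3, 0.6]
width: 0.751
t: 22.95
ee_pos: [0.3923, -0.0054, 0.8932]
tool_rot: [3.107, -0.148, -0.106]
force: [0.1, -0.2, -1.0]
width: 0.745
[ 0.39230098 -0.00539922  0.89323138] [-0.05175484  0.23579596  0.31092294 -0.06372449  2.66204886  1.55872346]
[[0.993, -0.094, -0.069], [-0.096, -0.995, -0.026], [-0.067, 0.032, -0.997]]
```

```bash
python3 -m inch '[-8,0,24,0,-0.5]'; python3 -m inch '[0.3,0.3,-1,0.5,-0.5, 0.8,0.8,-2.2,1.5,-0.5, 1.4,1.3,-3.5,2.9,-0.5, 2.1,1.8,-4.8,4.3,-0.5, 2.9,2.4,-6,5.7,-0.5, 3.7,3,-7.2,7.1,-0.5, 4.5,3.6,-8.4,8.5,-0.5, 5.3,4.2,-9.6,9.9,-0.5, 6.1,4.8,-10.8,11.3,-0.5, 6.9,5.4,-12,12.7,-0.5, 7.7,6,-13.2,14.1,-0.5, 8.5,6.4,-14.3,15.3,-0.5]'
python3 - <<'E'
from h import *
s=env.sense(); print(s['ee_pos'],s['joints'])
print(cv2.Rodrigues(s['tool_rot'])[0].round(3).tolist())
E
```

```text
t: 23.05
ee_pos: [0.3719, -0.0063, 0.9052]
tool_rot: [3.107, -0.148, -0.057]
force: [-0.2, 0.1, -0.3]
width: 0.751
t: 24.25
ee_pos: [0.6273, 0.1869, 0.4749]
tool_rot: [2.249, 2.124, -0.005]
force: [0.0, -0.2, -0.3]
width: 0.748
[0.62727052 0.1869002  0.47490144] [ 0.27427043  0.16591238  1.29976703 -0.04389906  1.65621998  0.32708692]
[[0.057, 0.998, 0.031], [0.998, -0.056, -0.037], [-0.035, 0.033, -0.999]]
```

```bash
python3 -m inch '[0.2,0.1,-1.5,-0.1,-0.4, 0.4,0.2,-3,-0.1,-0.4, 0.6,0.25,-4.5,-0.1,-0.4, 0.65,0.25,-6,-0.1,-0.4, 0.65,0.25,-7.2,-0.1,-0.4, 0.65,0.25,-7.2,-0.1,-0.4]'
python3 - <<'E'
from h import *
s,im=snap('wrist','w9'); print(s['ee_pos']); snap('scene','s9')
E
```

```text
t: 24.85
ee_pos: [0.6429, 0.1933, 0.2516]
tool_rot: [2.264, 2.117, -0.022]
force: [-1.1, -0.6, -0.4]
width: 0.703
[0.6428809  0.19329069 0.25163825]
```

View pics/w9.png

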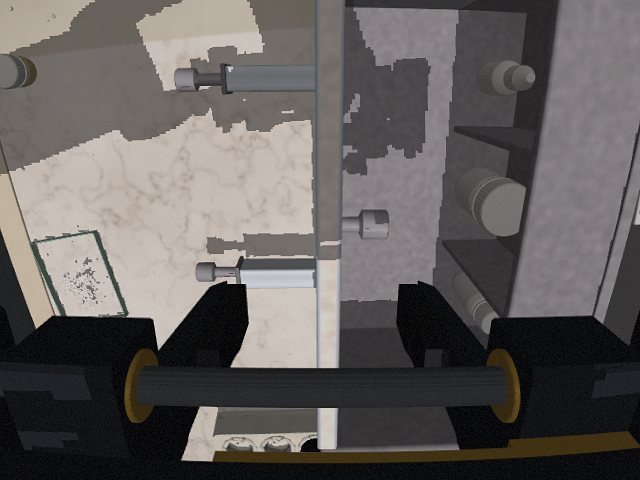

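View pics/s9.png

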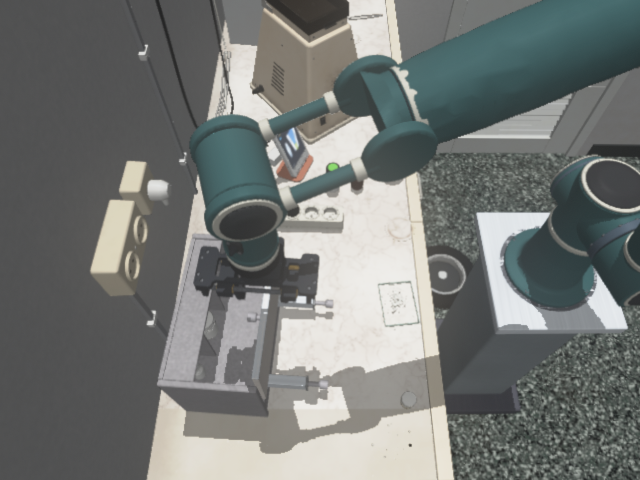

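```bash
python3 -m inch '[0.1,0,-1,0,-0.4, 0.1,0,-1.7,0,-0.2, 0.1,0,-1.9,0,0, 0.1,0,-1.9,0,0.2, 0.1,0,-1.9,0,0.5, 0.1,0,-1.9,0,0.8, 0.1,0,-1.9,0,1, 0.1,0,-1.9,0,1, 0.1,0,-1.9,0,1]' 4; python3 -m inch '[0,0,0,0,1, 0,0,0,0,1]'
```

```text
t: 25.85
ee_pos: [0.649, 0.1946, 0.2037]
tool_rot: [2.261, 2.113, -0.006]
force: [-5.7, 0.2, 5.4]
width: 0.138
t: 26.05
ee_pos: [0.6489, 0.1947, 0.2037]
tool_rot: [2.261, 2.113, -0.006]
force: [-1.1, 1.1, 1.3]
width: 0.137
```

```bash
python3 -m inch '[-0.12,0.01,0,0,1, -0.23,0.015,0,0,1, -0.46,0.03,-0.02,0,1, -0.69,0.045,-0.05,0,1, -0.91,0.06,-0.1,0,1, -1.13,0.075,-0.15,0,1, -1.35,0.09,-0.22,0,1, -1.35,0.09,-0.22,0,1]' 4
python3 - <<'E'
from h import *
snap('scene','s10')
E
```

```text
t: 26.85
ee_pos: [0.6066, 0.1976, 0.1969]
tool_rot: [2.262, 2.115, -0.009]
force: [-2.7, 0.4, 5.0]
width: 0.16
```

View pics/s10.png

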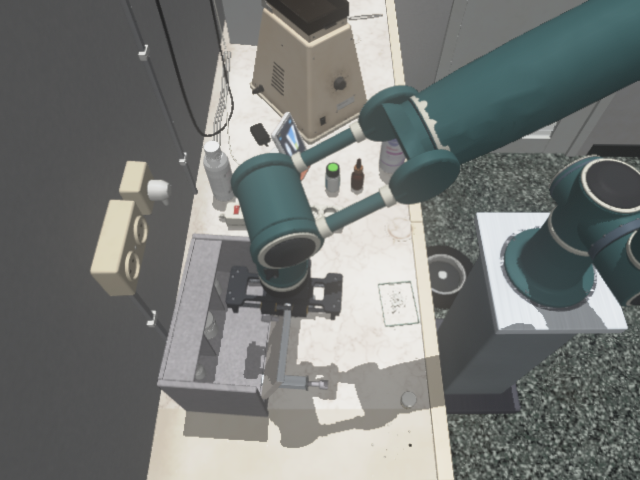

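```bash
python3 -m inch '[-0.1,0,-0.03,0,1, -0.22,0.015,-0.08,0,1, -0.43,0.03,-0.17,0,1, -0.63,0.04,-0.27,0,1, -0.83,0.055,-0.38,0,1, -1.02,0.07,-0.5,0,1, -1.2,0.08,-0.64,0,1, -1.3,0.085,-0.71,0,1, -1.3,0.085,-0.71,0,1]' 4
python3 - <<'E'
from h import *
s,im=snap('top','t11'); cv2.imwrite('pics/t11c.png',cv2.resize(im[95:245,180:340],None,fx=4,fy=4,interpolation=2))
print(s['ee_pos'])
E
```

```text
t: 27.8
ee_pos: [0.5659, 0.2003, 0.1746]
tool_rot: [2.264, 2.117, -0.013]
force: [-3.6, 1.9, 2.8]
width: 0.198
[0.56593536 0.20025452 0.17456498]
```

View pics/t11c.png

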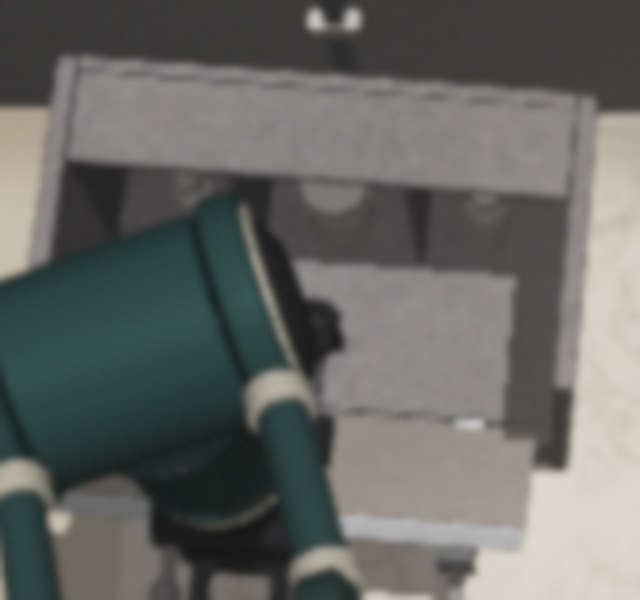

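```bash
cat > ang.py <<'E'
from h import *
q=[.72478,.188476,-.066386]
def W(p):
    c,s=np.cos(q[2]),np.sin(q[2]); p=np.array(p)*1e-3
    return np.array([q[0]+c*p[0]-s*p[1],q[1]+s*p[0]+c*p[1],p[2]])
def F(th,y,r,n):  # r from hinge, n out of inner face
    return W((-79-r*np.sin(th)+n*np.cos(th),y,66+r*np.cos(th)+n*np.sin(th)))
E
python3 - <<'E'
from ang import *
for th in(.5,.55,.6,.65,.7,.75): print(th,[((proj('top',F(th,-131,147,n))[0]-[180,95])*4).round(0).tolist() for n in(6,-6)],F(th,0,92,30).round(4))
E
```

```text
0.5 [[523.0, 499.0], [522.0, 521.0]] [0.6282 0.1949 0.1611]
0.55 [[522.0, 513.0], [521.0, 533.0]] [0.6235 0.1952 0.1601]
0.6 [[522.0, 525.0], [520.0, 546.0]] [0.6188 0.1955 0.1589]
0.65 [[521.0, 538.0], [519.0, 558.0]] [0.6142 0.1958 0.1574]
0.7 [[520.0, 550.0], [518.0, 569.0]] [0.6097 0.1961 0.1557]
0.75 [[519.0, 562.0], [518.0, 581.0]] [0.6053 0.1964 0.1538]
```

```bash
python3 -m inch '[-0.17,0.01,-0.1,0,1, -0.17,0.01,-0.1,0,1, -0.17,0.01,-0.1,0,0.5, -0.17,0.01,-0.1,0,0.2, -0.17,0.01,-0.1,0,-0.2, -0.17,0.01,-0.1,0,-0.4, -0.17,0.01,-0.1,0,-0.4, -0.17,0.01,-0.1,0,-0.4]' 4
python3 - <<'E'
from h import *
s,im=snap('top','t12'); cv2.imwrite('pics/t12c.png',cv2.resize(im[95:245,180:340],None,fx=4,fy=4,interpolation=2))
print(s['ee_pos'],s['width'])
E
```

```text
t: 28.65
ee_pos: [0.561, 0.2005, 0.1716]
tool_rot: [2.264, 2.117, -0.013]
force: [-0.7, -0.3, 0.6]
width: 0.676
[0.56101895 0.20053155 0.17161726] 0.6760930388583034
```

View pics/t12c.png

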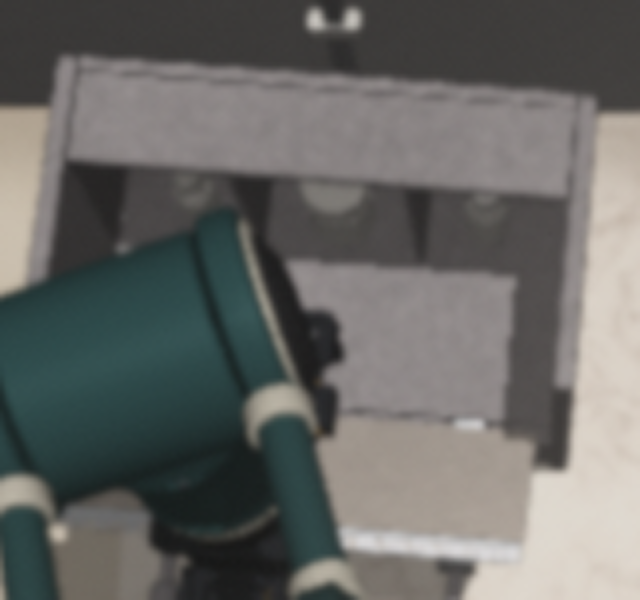

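```bash
python3 -m inch '[0,0,0.6,0,-0.4, 0,0,1.4,0,-0.4, 0,0,2.6,0,-0.4, 0.3,0,3.6,-1,-0.4, 0.7,-0.05,3.6,-2.4,-0.2, 1.1,-0.1,3.6,-3.8,0, 1.5,-0.12,3.6,-5.2,0, 1.77,-0.15,3.6,-6.6,0, 1.77,-0.15,3.6,-8,0, 1.77,-0.15,3.6,-9.4,0, 1.77,-0.15,3.6,-10.8,0, 1.77,-0.15,3.6,-12.2,0]'; python3 -m inch '[0,0,0,-1.4,0, 0,0,-0.5,-2.8,0, 0,0,-1,-3,0, 0,0,-1,-3,0]'
python3 - <<'E'
from ang import *
s,im=snap('wrist','w13'); print(s['ee_pos']); snap('scene','s13')
print(cv2.Rodrigues(s['tool_rot'])[0].round(3).tolist())
for th in (.6,.65,.7): print(wproj(s,[F(th,0,92,30),F(th,131,147,6),F(th,-131,147,6)]).round(0).tolist())
E
```

```text
t: 29.9
ee_pos: [0.6141, 0.196, 0.2794]
tool_rot: [3.093, 0.342, -0.051]
force: [-0.1, 0.6, 0.8]
width: 0.503
t: 30.3
ee_pos: [0.6124, 0.1955, 0.246]
tool_rot: [3.112, -0.142, -0.065]
force: [-0.5, -0.3, -0.8]
width: 0.498
[0.61237908 0.19545649 0.24601214]
[[0.995, -0.091, -0.043], [-0.092, -0.996, -0.023], [-0.041, 0.027, -0.999]]
[[318.0, 219.0], [99.0, 325.0], [540.0, 310.0]]
[[318.0, 225.0], [105.0, 330.0], [535.0, 315.0]]
[[318.0, 231.0], [110.0, 334.0], [530.0, 319.0]]
```

View pics/w13.png

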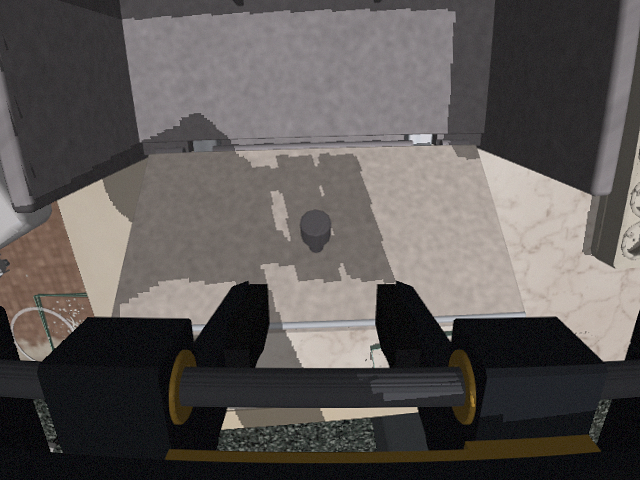

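View pics/s13.png

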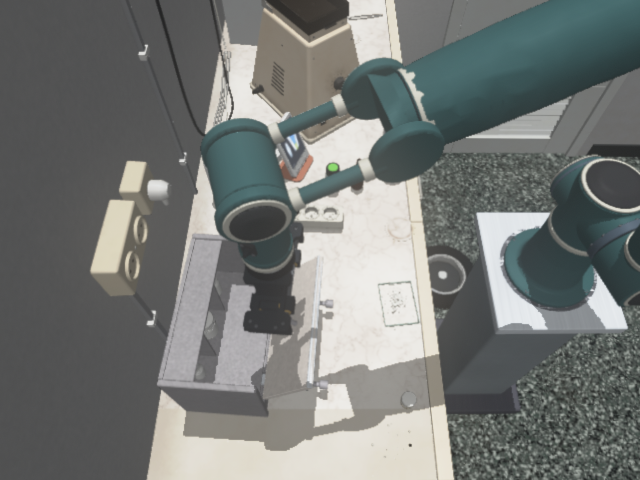

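```bash
python3 -m inch '[0,0,-1.2,0,0, 0,0,-2.4,0,0, 0,0,-3.2,0,0, 0,0,-3.43,0,0, 0,0,-3.43,0,0, 0,0,-3.43,0,0.3, 0,0,-3.43,0,0.6, 0,0,-3.43,0,0.8, 0,0,-3.43,0,1, 0,0,-3.43,0,1, 0,0,-3.43,0,1]' 15
python3 - <<'E'
from ang import *
s,im=snap('wrist','w14'); print(s['ee_pos'],s['force']); snap('scene','s14')
E
```

```text
t: 31.5
ee_pos: [0.614, 0.1968, 0.147]
tool_rot: [3.115, -0.143, -0.058]
force: [-1.6, 3.1, 6.5]
width: 0.206
[0.6140365  0.19676867 0.14703955] [-1.59665255  3.14130437  6.45996878]
```

View pics/w14.png

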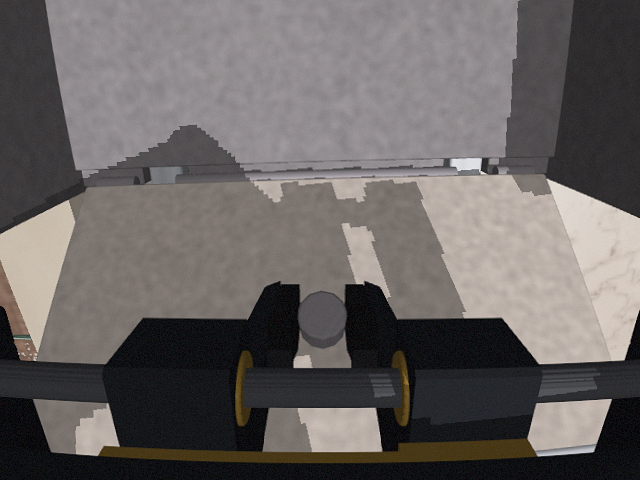

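Run:
```python
from ang import *
for base in (.66,1.0,1.3):
    print(base)
    for th in np.arange(base+.04,base+.36,.04): print(round(th,2),((F(th,0,92,30)-F(base,0,92,30))/.03).round(2).tolist())
```

```text
0.66
0.7 [-0.12, 0.01, -0.05]
0.74 [-0.24, 0.02, -0.1]
0.78 [-0.35, 0.02, -0.15]
0.82 [-0.47, 0.03, -0.21]
0.86 [-0.58, 0.04, -0.28]
0.9 [-0.69, 0.05, -0.35]
0.94 [-0.79, 0.05, -0.42]
0.98 [-0.9, 0.06, -0.5]
1.0
1.04 [-0.1, 0.01, -0.08]
1.08 [-0.19, 0.01, -0.17]
1.12 [-0.28, 0.02, -0.26]
1.16 [-0.37, 0.02, -0.36]
1.2 [-0.45, 0.03, -0.46]
1.24 [-0.53, 0.04, -0.56]
1.28 [-0.61, 0.04, -0.66]
1.32 [-0.68, 0.05, -0.77]
1.3
1.34 [-0.07, 0.0, -0.11]
1.38 [-0.13, 0.01, -0.22]
1.42 [-0.19, 0.01, -0.33]
1.46 [-0.25, 0.02, -0.45]
1.5 [-0.3, 0.02, -0.57]
1.54 [-0.35, 0.02, -0.69]
1.58 [-0.39, 0.03, -0.81]
1.62 [-0.42, 0.03, -0.94]
1.66 [-0.46, 0.03, -1.06]
```

```bash
python3 -m inch '[-0.06,0,-0.02,0,1, -0.12,0.01,-0.05,0,1, -0.18,0.01,-0.07,0,1, -0.24,0.02,-0.1,0,1, -0.35,0.02,-0.15,0,1, -0.47,0.03,-0.21,0,1, -0.58,0.04,-0.28,0,1, -0.69,0.05,-0.35,0,1, -0.79,0.05,-0.42,0,1, -0.9,0.06,-0.5,0,1, -0.95,0.06,-0.54,0,1, -0.95,0.06,-0.54,0,1]' 15
python3 - <<'E'
from ang import *
s,im=snap('scene','s15'); print(s['ee_pos'],s['force'],s['width']);snap('top','t15')
cv2.imwrite('pics/s15c.png',cv2.resize(im[225:420,155:420],None,fx=3,fy=3,interpolation=2))
E
```

```text
t: 32.8
ee_pos: [0.5854, 0.1987, 0.1298]
tool_rot: [3.116, -0.143, -0.057]
force: [5.2, 2.9, -6.7]
width: 0.208
[0.58543774 0.1987091  0.12984352] [ 5.24202963  2.86943728 -6.70896916] 0.20811961448377628
```

View pics/s15c.png

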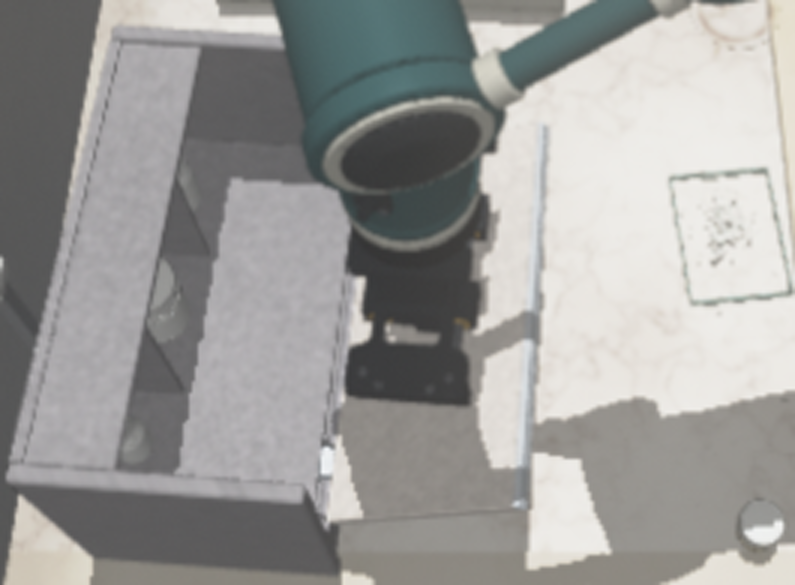

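Run:
```python
from ang import *
for th in(.9,1.,1.1,1.2): print(th,[((proj('scene',F(th,y,147,6))[0]-[155,225])*3).round(0).tolist() for y in(131,-131)],F(th,0,92,30).round(4))
```

```text
0.9 [[500.0, 494.0], [526.0, 103.0]] [0.5927 0.1973 0.1467]
1.0 [[515.0, 500.0], [539.0, 112.0]] [0.5849 0.1978 0.141 ]
1.1 [[528.0, 506.0], [550.0, 122.0]] [0.5777 0.1983 0.1345]
1.2 [[538.0, 512.0], [559.0, 131.0]] [0.5712 0.1987 0.1273]
```

```bash
python3 -m inch '[-0.05,0,-0.04,0,1, -0.1,0.01,-0.08,0,1, -0.14,0.01,-0.13,0,1, -0.19,0.01,-0.17,0,1, -0.28,0.02,-0.26,0,1, -0.37,0.02,-0.36,0,1, -0.45,0.03,-0.46,0,1, -0.53,0.04,-0.56,0,1, -0.61,0.04,-0.66,0,1, -0.65,0.05,-0.72,0,1, -0.65,0.05,-0.72,0,1]' 15
python3 - <<'E'
from ang import *
s,im=snap('scene','s16'); print(s['ee_pos'],s['force'],s['width'])
cv2.imwrite('pics/s16c.png',cv2.resize(im[225:420,155:420],None,fx=3,fy=3,interpolation=2))
for th in(1.25,1.3,1.35,1.4,1.45,1.5,1.57): print(th,[((proj('scene',F(th,y,147,6))[0]-[155,225])*3).round(0).tolist() for y in(131,-131)],F(th,0,92,30).round(4))
E
```

```text
t: 34.0
ee_pos: [0.5666, 0.2, 0.1081]
tool_rot: [3.116, -0.143, -0.055]
force: [6.7, 1.2, -5.7]
width: 0.207
[0.56660713 0.20002705 0.10812678] [ 6.708448    1.2323767  -5.71432899] 0.20741122960260944
1.25 [[543.0, 515.0], [563.0, 136.0]] [0.5683 0.1989 0.1235]
1.3 [[546.0, 518.0], [566.0, 141.0]] [0.5655 0.1991 0.1195]
1.35 [[549.0, 521.0], [569.0, 145.0]] [0.5629 0.1992 0.1154]
1.4 [[552.0, 524.0], [571.0, 150.0]] [0.5606 0.1994 0.1112]
1.45 [[554.0, 527.0], [572.0, 155.0]] [0.5584 0.1995 0.1069]
1.5 [[555.0, 530.0], [573.0, 160.0]] [0.5565 0.1997 0.1024]
1.57 [[556.0, 533.0], [574.0, 166.0]] [0.5542 0.1998 0.0961]
```

View pics/s16c.png

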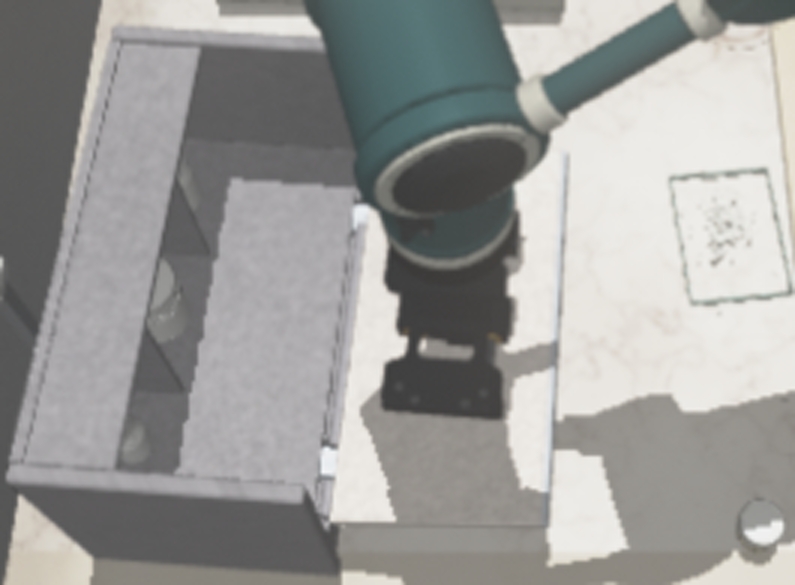

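```bash
python3 -m inch '[-0.04,0,-0.05,0,1, -0.08,0,-0.12,0,1, -0.12,0.01,-0.2,0,1, -0.16,0.01,-0.28,0,1, -0.2,0.01,-0.36,0,1, -0.22,0.01,-0.42,0,1, -0.22,0.01,-0.42,0,1]' 15; python3 -m inch '[-0.02,0,-0.06,0,1, -0.04,0,-0.12,0,1, -0.04,0,-0.12,0,1]'
```

```text
t: 34.75
ee_pos: [0.5598, 0.2005, 0.0952]
tool_rot: [3.116, -0.143, -0.055]
force: [4.5, 2.5, -3.8]
width: 0.212
t: 35.05
ee_pos: [0.5582, 0.2006, 0.0911]
tool_rot: [3.116, -0.143, -0.056]
force: [5.1, 3.2, -2.8]
width: 0.206
```

```bash
python3 -m inch '[0,0,-0.05,0,1, -0.01,0,-0.1,0,1, -0.01,0,-0.1,0,1]'; python3 -m inch '[0,0,-0.05,0,1, 0,0,-0.1,0,1, 0,0,-0.1,0,1]'
python3 - <<'E'
from ang import *
s,im=snap('scene','s17'); print(s['ee_pos'],s['force'],s['width'])
cv2.imwrite('pics/s17c.png',cv2.resize(im[225:420,155:420],None,fx=3,fy=3,interpolation=2))
E
```

```text
t: 35.35
ee_pos: [0.5571, 0.2007, 0.088]
tool_rot: [3.116, -0.143, -0.059]
force: [0.6, 3.0, 0.7]
width: 0.209
t: 35.65
ee_pos: [0.5572, 0.2007, 0.0876]
tool_rot: [3.116, -0.142, -0.059]
force: [-3.9, 0.4, 13.4]
width: 0.207
[0.55721519 0.20072683 0.08760924] [-3.9353035   0.38189107 13.40606674] 0.20742142380400494
```

View pics/s17c.png

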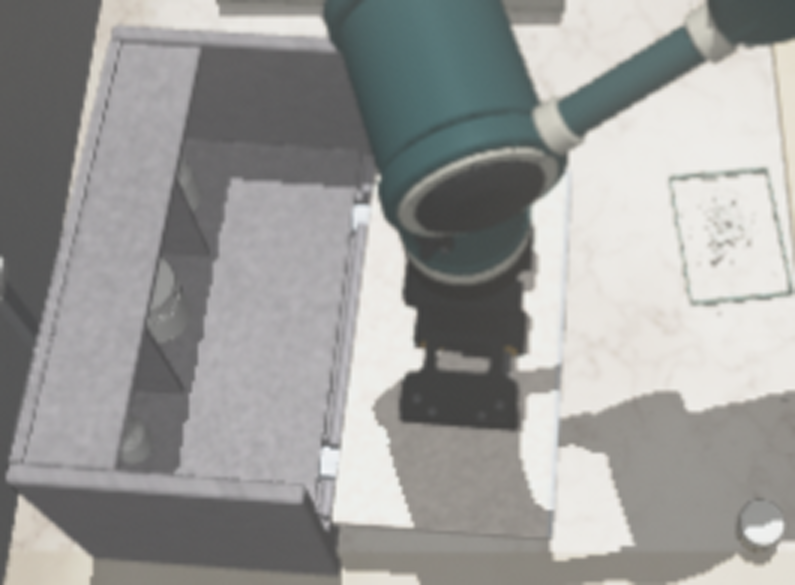

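```bash
python3 -m inch '[0,0,0.05,0,1, 0,0,0.08,0,1, 0,0,0.08,0,0.6, 0,0,0.08,0,0.3, 0,0,0.08,0,0, 0,0,0.08,0,0, 0,0,0.08,0,0, 0,0,0.6,0,0, 0,0,1.6,0,0, 0,0,3,0,0, 0,0,4.4,0,0, -0.5,-1,5.5,0,0]' ; python3 -m inch '[-0.5,-1.5,0,0,0, -1.5,-3,0,0,0, -2.5,-4.5,0,0,0, -3.5,-6,0,0,0, -3.5,-7.5,0,0,0, -3.5,-9,0,0,0, -3.5,-10,0,0,0, -3.5,-10,0,0,0]'
python3 - <<'E'
from ang import *
s,im=snap('scene','s18'); print(s['ee_pos'],s['force'],s['width'])
cv2.imwrite('pics/s18c.png',cv2.resize(im[225:420,155:420],None,fx=3,fy=3,interpolation=2)); snap('top','t18')
print([((proj('scene',F(1.571,y,r,n))[0]-[155,225])*3).round(0).tolist() for y,r,n in((131,147,6),(-131,147,6),(0,92,30))])
E
```

```text
t: 36.9
ee_pos: [0.544, 0.1727, 0.257]
tool_rot: [3.118, -0.139, -0.051]
force: [-0.1, -1.4, -0.6]
width: 0.501
t: 37.7
ee_pos: [0.4388, -0.1306, 0.2586]
tool_rot: [3.116, -0.146, -0.048]
force: [0.0, 0.4, 0.4]
width: 0.501
[ 0.43877532 -0.13056179  0.25858788] [0.01626741 0.36256871 0.37721018] 0.500515008254273
[[556.0, 534.0], [574.0, 166.0], [485.0, 320.0]]
```

View pics/s18.png

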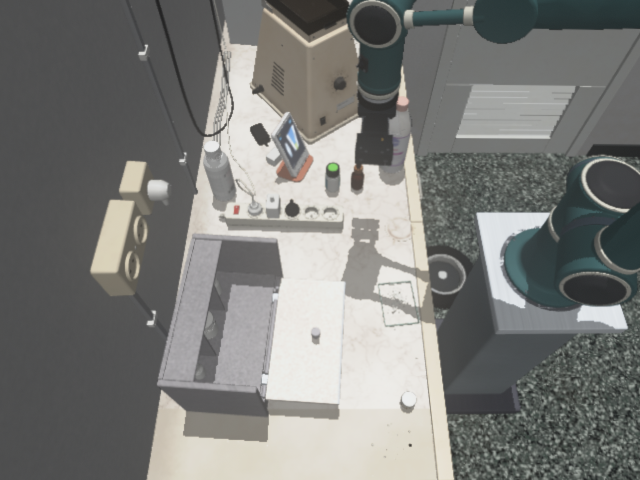

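View pics/s18c.png

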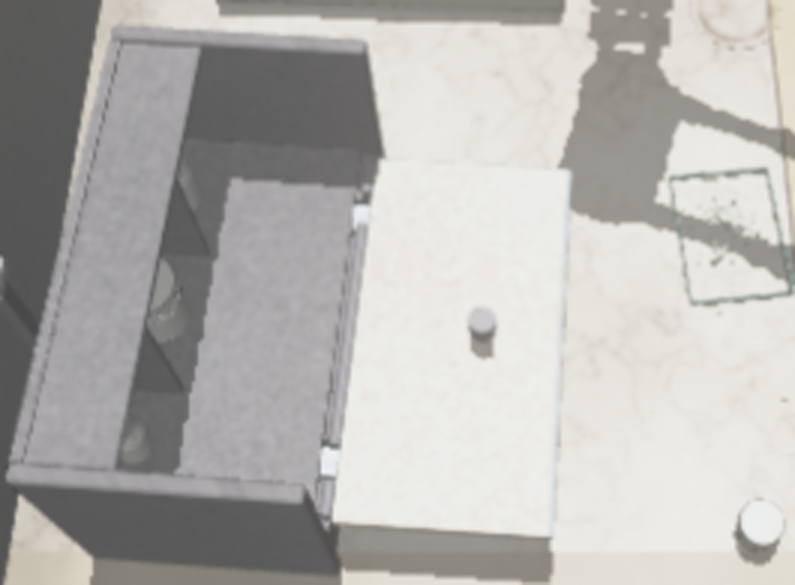

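View pics/t18.png

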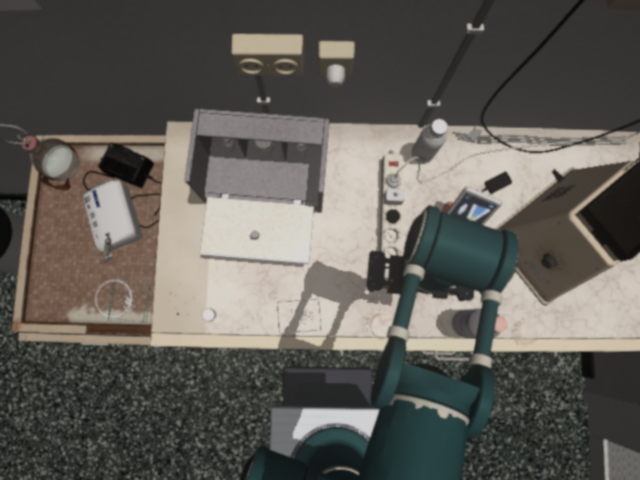

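Run:
```python
from bench import env
s=env.sense(); print(s['t'],s['force'],s['qvel']); print(env.sign_off())
```

```text
37.8 [ 0.23228859  0.8554452  -0.12350565] [ 0.03580867  0.00013433  0.00970175  0.00349438 -0.00124998  0.00203589]
the job is handed in; nothing more can be done
None
```

The worktop is open and lies level on its supports. I handed the job in at 37.8 s with the arm clear and wrist force near zero.

1. **Supports:** I pulled both out with the flap shut, the gripper leaning back about 33°. I pulled each until it met its stop at about 35 N. In the pictures taken before opening the flap, both knobs matched the full 75 mm travel.
2. **Half open:** I pinched the top edge at 4 N and eased the flap to about 0.65 rad. Half way would be 0.785 rad, but the hinge only holds to about 0.7. Released, it stood by itself for over a second.
3. **Lowering:** I gripped the inner knob at 15 N and lowered the flap in small steps. The last step pressed it onto the supports with about 13 N. I then let go and backed off.

**Last checks:**
- **Flap:** its corners in the scene picture match a level flap to within about 1 to 2 pixels.
- **Bystanders:** the jars, bottle and slab look unmoved by eye; I did not measure them.
- **Not seen at the end:** the lowered flap hides the supports, so I could not see them again.

**Joint limits:** while re-tilting the tool, joints 2 and 5 rested at their limits and read a few thousandths of a radian past the stated figures. Joint 2 read -0.944 against -0.94, and joint 5 read 2.662 against 2.66. I took this to be rounding in the stated figures, but I could not confirm it.

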